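# Set a drawer front under the punch with the sliding pusher

### The job

Take the small wooden drawer front out of the rack and lay it flat on the desk with the pencil cross facing up, let go, then take it again across its width and lay it on the bed of the punch jig, flush against the low fence, with the end nearer the cross pointing towards the punch column and the cross still about 80 mm short of the punch tip. Let go of it, then slide the jig's pusher along its track against the drawer front and push it until the cross sits right under the punch tip, and leave the pusher there, touching the end of the drawer front. Leave the plant pot, the camera and the candle jar where they stand.

Things in the scene. Friction and masses are not known exactly. Their poses are not given: they have to be found in the camera images.
- board: Drawer front: pale wooden slab 160 mm long (y -80..80), 60 wide (z 0..60), 20 thick (x -10..10), about 0.15 kg. Origin: centre of the lower edge face as it stands in the rack. x is the normal of the face with the pencil cross: up when it lies flat, cross up. At the start it stands upright in the rack, cross facing away from the robot.
- board_mark (a point): Middle of the pencil cross (two dark 26 mm lines) on the face of the drawer front: at x 10, y 20, z 30 mm in its frame, so 60 mm from the +y end (the leading end) and 100 mm from the -y end. Axes as the drawer front.
- board_end (a point): Middle of the drawer front's -y end face, the end that the pusher is to push.
- rack: Fixed dark steel rack: 70 x 130 mm foot, 8 mm thick, with two upright plates along its y (10 mm thick, 110 mm long, top at 30.5 mm), 24 mm apart, between which the drawer front stands on the foot. Origin: centre of its underside; y along the slot.
- jig: Fixed punch jig; origin on the desk under the bed's centreline. Grey metal bed: top at z 15 mm, x -50..50, y -240..160. Fence on the bed along y: face at x = +30, top at z 21, 14 wide; the work lies on its -x side. The pusher slides along y on the centreline. Column at y 148..182, 180 high; its 30 mm wide arm (z 150..180, knob to 210) reaches back to the punch.
- punch_tip (a point): Point of the fixed steel punch, pointing down, at x 0, y 60, z 46 mm in the jig's frame: 11 mm above a 20 mm slab lying on the bed and 30 mm from the fence face. Punch 12 mm thick up to z 78 mm, then 22 mm thick. Axes as the jig.
- pusher: The sliding pusher, a grey 50 x 40 x 20 mm (x, y, z) carriage with an upright black grip on top, 24 mm (x) by 32 mm (y), 42 mm high. It moves only along the jig's y, 200 mm of travel, stiff enough to stay put. Origin: centre of the carriage's underside, at z 15.5 mm. Axes as the jig.
- pusher_grip (a point): Centre of the top of the pusher's upright grip, 61 mm above the carriage's underside, 76 mm above the desk; grip it across x, 20 to 35 mm below this point at most.
- pusher_face (a point): Middle of the pusher's front (+y) face, which pushes the work, 20 mm ahead of the pusher's origin. Axes as the jig.
- plant_pot: Bystander: small white ceramic pot with a succulent, 80 mm wide, 95 mm high, origin at the centre of its underside.
- camera: Bystander: white instant camera standing upright, 110 mm long (y), 72 mm deep with its lens, 85 mm high, origin at the centre of its underside.
- candle_jar: Bystander: white ceramic candle jar with a wooden lid, 78 mm wide, 97 mm high, origin at the centre of its underside.
There are look-alikes about, which are no part of the job. There is more than one size of the board; the one meant has the size given above.

How it is judged:
By the outcome, as a careful person would: the job done as asked, in the order asked, and still so for the second after the job is handed in, with the robot touching nothing.
It also fails if it takes over 72 s, if anything falls off the work surface, if the arm or the gripper's body presses on something with over 40 N, if the wrist force passes 120 N, or if a joint passes its speed limit or range.

### The arm

A 6-joint arm with a two-finger parallel gripper is mounted at the origin on the work surface. World frame = base frame: x ahead of the robot, y to its left, z up, the work surface at z = 0. Lengths are in m, angles in degrees, forces in N, time in s.
With the tool pointing down it reaches from about 0.35 to 0.875 m from the base axis. Payload 4.2 kg.
Tool frame: the origin (TCP) lies on the front face of the gripper's body, between the roots of the fingers; the fingertips stand 70 mm ahead of it and the grasp point (between the pads) lies 51 mm ahead of it; x points along the fingers, y is the direction in which the jaws open and shut, and the axes are right-handed (so a half turn about x gives the same grasp; the last joint's range is limited). The gripper opens to 87 mm and grips with 3 to 60 N. Pads are 19 mm wide; open, the fingers measure 117 mm over their backs; the gripper's body (75 mm by 190 mm) begins 51 mm behind the grasp point.
Start: joints at [-52.105, 22.042, 0.453, 0, -68.411, -14.817], TCP at [0.245, -0.575, 0.292] pointing down, gripper open.
Joint ranges: [-179.83, 179.83], [-69.29, 118.12], [-61.27, 80.66], [-181.25, 117.63], [-171.15, -9.14], [-177.46, 177.46]. Speed limits (degrees/s): [159.86, 159.86, 180, 180, 180, 180].

### API

Orientations are given as a 3x3 rotation matrix whose columns are the frame's x, y, z axes.
In Python, from station import r, viewer, spotter gives the robot as it stands.
- The arm moves only by the tool move_arm, never from a script. Its argument "series" is a list that holds one entry, the list of rows, each a list of 7 numbers: the turn, a rotation vector about the world's x, y, z scaled (see below), then the shift along the world's x, y, z scaled (see below), then the opening, from 0 (shut) to 1 (fully open). A call has 1 to 20 rows; each row shifts and turns the pose as measured when the row begins; what a row does not reach is not made up. The controller multiplies each number of a shift by 60 mm and each number of a turn by 8 degrees. A row lasts 1/8 s, in which the tool goes at most 62.5 mm and 10.7 degrees, less where a joint would pass 70% of its speed; a pose out of reach is approached as far as the arm can. A call with a number of a shift or a turn outside -1 to 1 is refused whole. A call with a gripper value outside its range is refused whole. The fingers move at their own pace and stop on an object; the grip force is fixed at half the most. Time passes only in rows, so rows that do not move let the fingers close. It gives the time, the measured TCP pose, the force and the opening at its end, in the units of the state.
- r.sense(): the state, without advancing time (a new reading comes with each control period).
- viewer.capture(name): name is "scene" or "top"; returns (picture, depth): 420x560x3 uint8, red, green, blue; 420x560 float32, m along the optical axis (not along the pixel's ray), 0 where there is no reading.
- viewer.camera_params(name): a dict with "mtx" (3x3 intrinsics, pixels), "dist_coeffs" ([k1, k2, p1, p2, k3] as OpenCV has them; the pictures are not rectified), "pose" (4x4, takes a point from camera to world coordinates). Camera axes: x right, y down, z forward; pixel columns grow to the right and rows downward; lengths in m; the calibration is good to about 2 mm. A picture is of the moment at which its call begins. camera_params takes no time and is no camera call.
- r.finish_job(): hands the job in, once; it reports no verdict.
Trained networks look in the newest picture that a camera, given by its name, has taken for a name from the list of things; names that differ only in an ending like _2 or _b are one class to them, and where a whole thing is asked for, a point or a joint stands for the part that bears it (a point fixed in the world has none). Each returns a list of dicts, best first, with "conf" (0 to 1); they miss things now and then, are a little off and sometimes report something else, mostly with a low value. They report only what shows in the picture. A call takes as long as a camera call. They do not tell look-alikes from the thing itself.
- spotter.find_in(camera, name): "centre" ([column, row] in pixels, amid what is visible of it).
- spotter.trace(camera, name): "mask" (420x560 bool, what is visible of it) and "centre" ([column, row] in pixels, amid what is visible of it).
The state is a dict: "time_s": time; "joints": joint angles; "joint_velocities": joint speeds; "effort": joint torques, N m; "tcp_pos": TCP position; "ee_rot": TCP orientation; "wrist_force": force on the tool from outside, world axes, zero at the start; "moment": the same for the moment, N m; "gripper_width": opening from 0.0 (shut) to 1.0 (fully open).
Only numpy, scipy, OpenCV 4.12 (cv2) and the standard library are available. Lean on these libraries where they do the work, as an engineer would, in place of code of your own. Each camera call takes 0.05 s, during which the arm holds its last target.

## Working session

There is one attempt and no reset: what is moved stays moved. The work goes in short steps, Python scripts to look and compute and a tool call to move; the robot and the scene stay as the last step left them, time stands still between calls to the robot, and variables do not carry over. Pictures are saved under pics/ and viewed, and the job is handed in when it is done.

Besides the shell and the picture viewer there is one more tool, called after "Emit:" by a JSON object that holds its "fn" and its "kwargs". move_arm: Moves the arm, as the interface text tells. Its arguments: {"type":"object","properties":{"series":{"type":"array","items":{"type":"array","items":{"type":"array","items":{"type":"number","minimum":-1,"maximum":1}}}}},"required":["series"]}

```bash
ls; mkdir -p pics
python3 - <<'E'
from station import r, viewer, spotter
import cv2, numpy as np
for n in ("scene","top"):
    im,d=viewer.capture(n); cv2.imwrite(f"pics/{n}0.png",im[:,:,::-1])
    p=viewer.camera_params(n); print(n,p["mtx"],p["dist_coeffs"],np.round(p["pose"],3))
s=r.sense(); print(s["time_s"],s["tcp_pos"],s["ee_rot"],s["gripper_width"])
E
```

```text
pics
scene [[435.78051602   0.         281.0039902 ]
 [  0.         435.78051602 211.50941453]
 [  0.           0.           1.        ]] [-0.04230101  0.          0.          0.          0.        ] [[-0.241  0.769 -0.593  1.389]
 [ 0.971  0.19  -0.148  0.252]
 [-0.002 -0.611 -0.792  1.099]
 [ 0.     0.     0.     1.   ]]
top [[503.16532636   0.         277.67053516]
 [  0.         503.16532636 211.65056496]
 [  0.           0.           1.        ]] [-0.08760644  0.          0.          0.          0.        ] [[-0.004 -0.979  0.203  0.34 ]
 [-1.     0.004 -0.002  0.046]
 [ 0.002 -0.203 -0.979  1.471]
 [ 0.     0.     0.     1.   ]]
0.1 [ 0.24486971 -0.5745864   0.29129227] [[-8.31222057e-04 -3.91840758e-01  9.20032679e-01]
 [ 1.75328674e-03  9.20031011e-01  3.91841632e-01]
 [-9.99998118e-01  1.93878851e-03 -7.77408629e-05]] 1.0039130460565249
```

View pics/scene0.png

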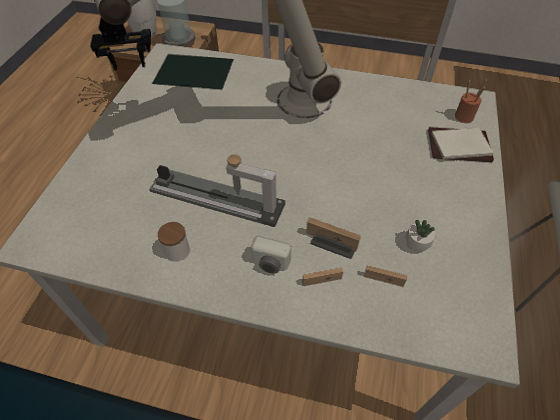

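View pics/top0.png

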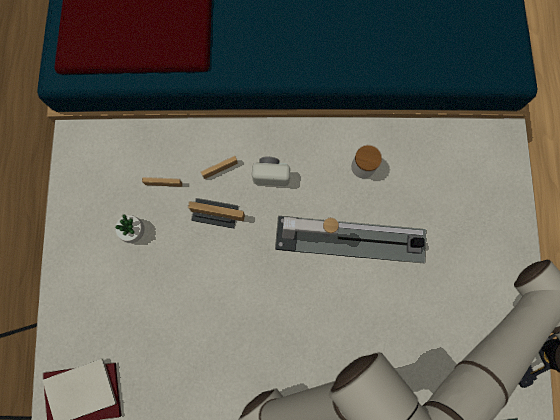

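The scene view shows the rack with a board at about (333,237). Two smaller boards lie at (323,276) and (386,275), and the jig runs from (163,180) to (275,210) with the pusher at its left end. In the top view the rack is at (215,211) and the jig spans (277–426, 218–262), column on the left and pusher on the right. The pot, camera and jar are at (129,228), (271,173) and (368,158). Next I'll measure positions from depth and masks.

```bash
cat > h.py <<'E'
from station import r, viewer, spotter
import cv2, numpy as np
def world(n,d,mask=None):
    p=viewer.camera_params(n); h,w=d.shape
    v,u=np.where((d>0) if mask is None else (mask&(d>0)))
    q=cv2.undistortPoints(np.stack([u,v],1).astype(np.float64).reshape(-1,1,2),p["mtx"],np.array(p["dist_coeffs"])).reshape(-1,2)
    z=d[v,u]; P=np.c_[q*z[:,None],z]
    T=np.array(p["pose"]); return P@T[:3,:3].T+T[:3,3],u,v
def proj(n,X):
    p=viewer.camera_params(n); T=np.linalg.inv(np.array(p["pose"]))
    rv=cv2.Rodrigues(T[:3,:3])[0]
    return cv2.projectPoints(np.array(X,float).reshape(-1,1,3),rv,T[:3,3],p["mtx"],np.array(p["dist_coeffs"]))[0].reshape(-1,2)
def ray(n,uv,z):
    p=viewer.camera_params(n);T=np.array(p["pose"])
    q=cv2.undistortPoints(np.array(uv,float).reshape(-1,1,2),p["mtx"],np.array(p["dist_coeffs"])).reshape(-1,2)
    D=np.c_[q,np.ones(len(q))]@T[:3,:3].T; o=T[:3,3]
    return o+D*((z-o[2])/D[:,2])[:,None]
def crop(im,name,c,s,k):
    u,v=c; a=im[max(0,v-s*3//4):v+s*3//4,max(0,u-s):u+s]
    cv2.imwrite(f"pics/{name}.png",cv2.resize(a,None,fx=k,fy=k,interpolation=cv2.INTER_CUBIC)[:,:,::-1])
E
python3 - <<'E'
from h import *
D={}
for n in ("scene","top"):
    im,d=viewer.capture(n); D[n]=d; np.savez(f"{n}0.npz",im=im,d=d)
    P,u,v=world(n,d); g=(P[:,0]>.3)&(P[:,0]<.6)&(abs(P[:,1])<.05)
    print(n,"desk z",np.median(P[abs(P[:,2])<.01,2]))
    for nm in ("board","rack","jig","pusher","plant_pot","camera","candle_jar"):
        for t in spotter.trace(n,nm):
            P,_,_=world(n,d,t["mask"]); P=P[P[:,2]>.004]
            if len(P)<5: continue
            z=np.percentile(P[:,2],97)
            Q=P[P[:,2]>z-.012]
            rc=cv2.minAreaRect((Q[:,:2]*1000).astype(np.float32))
            print(nm,round(t["conf"],2),np.round(t["centre"]),len(P),"ztop",round(z*1000),"rect",np.round(rc[0]),np.round(rc[1]),round(rc[2],1))
im=np.load("top0.npz")["im"]; crop(im,"t_rack",(215,200),60,6); crop(im,"t_jig",(350,240),90,4)
im=np.load("scene0.npz")["im"]; crop(im,"s_rack",(350,250),70,5); crop(im,"s_jig",(215,190),80,5)
E
```

```text
scene desk z 0.0012252273800106295
board 0.93 [385. 278.] 488 ztop 46 rect [738. 387.] [114.  19.] 85.7
board 0.69 [334. 232.] 776 ztop 72 rect [643. 220.] [159.  24.] 79.2
board 0.63 [322. 278.] 442 ztop 47 rect [781. 215.] [ 18. 112.] 26.6
board 0.47 [267. 255.] 1054 ztop 89 rect [754.  64.] [107.  52.] 86.4
rack 0.85 [330. 248.] 507 ztop 35 rect [660. 226.] [110.  18.] 79.4
rack 0.71 [332. 231.] 788 ztop 72 rect [643. 219.] [160.  24.] 79.2
jig 0.6 [234. 194.] 4558 ztop 185 rect [578. -42.] [144.  40.] 83.6
jig 0.27 [270. 256.] 1120 ztop 89 rect [754.  64.] [107.  52.] 86.3
pusher 0.51 [163. 171.] 220 ztop 80 rect [ 548. -352.] [29. 23.] 79.7
pusher 0.45 [332. 231.] 767 ztop 72 rect [643. 219.] [160.  24.] 79.2
plant_pot 0.8 [419. 234.] 702 ztop 94 rect [591. 468.] [55. 46.] 56.8
plant_pot 0.69 [268. 255.] 1127 ztop 89 rect [754.  64.] [107.  52.] 86.4
camera 0.88 [266. 256.] 1131 ztop 89 rect [754.  64.] [107.  52.] 86.4
candle_jar 0.73 [170. 241.] 944 ztop 101 rect [ 787. -217.] [75. 75.] 64.3
top desk z -0.0011872206923158046
board 0.89 [220. 167.] 315 ztop 47 rect [778. 219.] [ 18. 113.] 25.5
board 0.83 [164. 179.] 293 ztop 47 rect [734. 386.] [115.  16.] 86.4
board 0.57 [214. 209.] 586 ztop 72 rect [641. 222.] [160.  22.] 78.8
rack 0.59 [215. 214.] 460 ztop 34 rect [641. 225.] [120.  45.] 79.1
jig 0.85 [348. 238.] 5095 ztop 203 rect [567. -92.] [37. 38.] 3.1
pusher 0.64 [415. 244.] 258 ztop 78 rect [ 543. -353.] [32. 24.] 80.6
camera 0.97 [271. 173.] 931 ztop 88 rect [749.  63.] [107.  48.] 89.3
candle_jar 0.75 [364. 159.] 762 ztop 101 rect [ 785. -218.] [75. 76.] 85.1
candle_jar 0.69 [351. 238.] 5041 ztop 203 rect [567. -92.] [38. 37.] 32.5
```

View pics/t_rack.png

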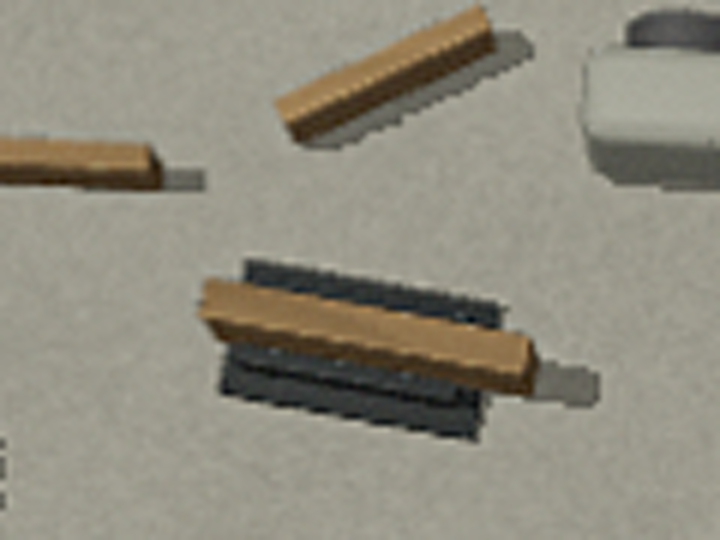

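View pics/t_jig.png

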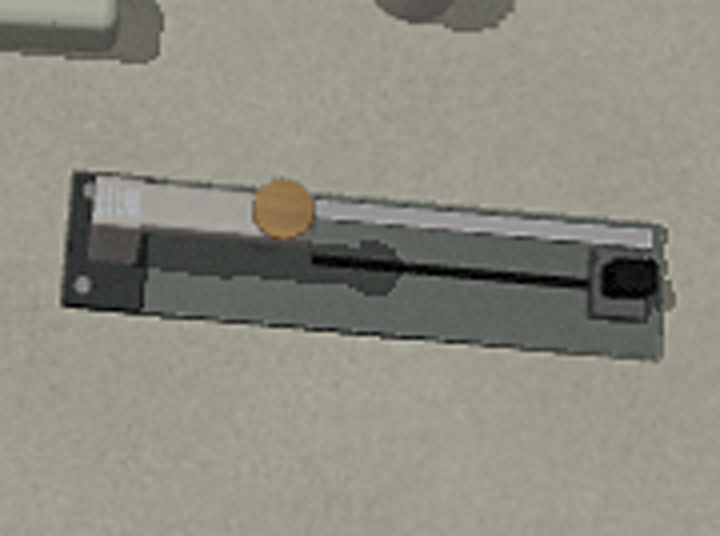

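View pics/s_jig.png

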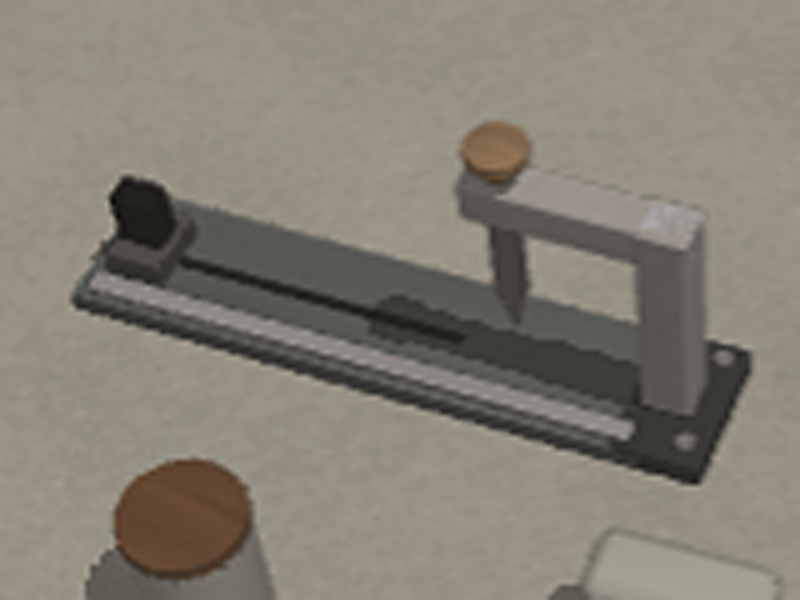

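View pics/s_rack.png

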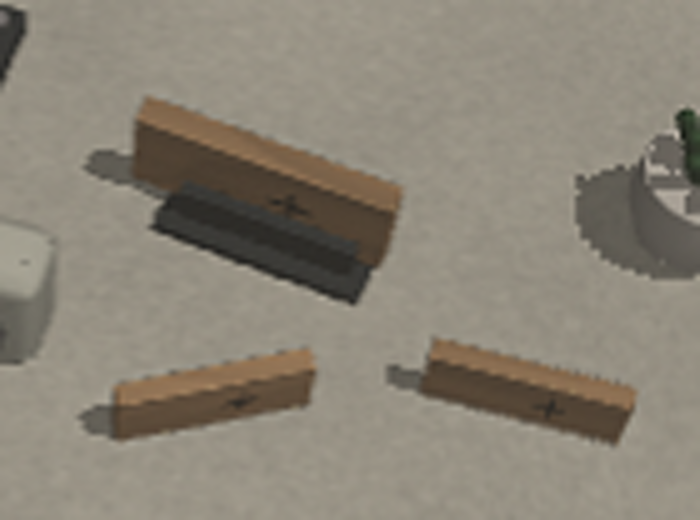

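Run:
```python
from h import *
for n in ("top","scene"):
    f=np.load(f"{n}0.npz"); im,d=f["im"],f["d"]
    t=spotter.trace(n,"jig")[0]; m=cv2.dilate(t["mask"].astype(np.uint8),np.ones((5,5)))>0
    P,u,v=world(n,d,m)
    b=P[(P[:,2]>.007)&(P[:,2]<.026)]
    rc=cv2.minAreaRect((b[:,:2]*1000).astype(np.float32)); print(n,"bed",rc, np.median(b[:,2]))
    # robust long-side lines
    L=[P for P in [b]][0]
    for lo,hi,nm in ((.148,.2,"arm"),):
        a=P[(P[:,2]>lo)&(P[:,2]<hi)]
        print(nm,cv2.minAreaRect((a[:,:2]*1000).astype(np.float32)))
    k=P[(P[:,2]>.200)]; print("knob",k.mean(0)*1000, len(k), k[:,2].max())
    g=P[(P[:,2]>.066)&(P[:,2]<.09)&(P[:,1]<-.3)]; print("grip",cv2.minAreaRect((g[:,:2]*1000).astype(np.float32)),np.median(g[:,2]))
```

```text
top bed ((557.5361938476562, -171.0134735107422), (444.15386962890625, 109.53466796875), 84.99401092529297) 0.01456402382933819
arm ((572.2910766601562, -43.018882751464844), (145.371337890625, 34.33992004394531), 83.70404815673828)
knob [567.88131588 -91.72740187 205.81881784] 183 0.21145218203913418
grip ((542.9238891601562, -353.00604248046875), (31.826610565185547, 23.77035903930664), 81.31607055664062) 0.07398521838331074
scene bed ((487.27288818359375, -182.41700744628906), (475.84893798828125, 271.79376220703125), 85.53352355957031) 0.017117064088135514
arm ((578.1016235351562, -41.894432067871094), (145.06414794921875, 36.244789123535156), 86.08114624023438)
knob [573.40666416 -89.92379854 207.84751437] 130 0.2139276864674582
grip ((545.4630126953125, -354.86553955078125), (34.93212890625, 26.45657730102539), 79.72296142578125) 0.07625543242814925
```

```bash
cat > fit.py <<'E'
from h import *
from scipy.optimize import least_squares
def segs(S,step=4.):
    out=[]
    for a,b in S:
        a,b=np.array(a,float),np.array(b,float); k=max(2,int(np.linalg.norm(b-a)/step))
        out.append(a+(b-a)*np.linspace(0,1,k)[:,None])
    return np.vstack(out)/1000
JIG=segs([((-50,-240,15),(-50,130,15)),((50,-240,15),(50,130,15)),((-50,-240,15),(50,-240,15)),
 ((30,-235,21),(30,40,21)),((44,-235,21),(44,40,21)),((-15,75,180),(-15,182,180)),((15,75,180),(15,182,180)),((-15,182,180),(15,182,180))])
def T(p,X):
    c,s=np.cos(p[2]),np.sin(p[2])
    return X@np.array([[c,-s,0],[s,c,0],[0,0,1]]).T+np.array([p[0],p[1],p[3] if len(p)>3 else 0])
def fit(ims,model,p0,cap=6,view=None):
    dts={}
    for n,im in ims.items():
        g=cv2.cvtColor(im,cv2.COLOR_RGB2GRAY); g=cv2.resize(g,None,fx=4,fy=4,interpolation=cv2.INTER_CUBIC)
        e=cv2.Canny(cv2.GaussianBlur(g,(0,0),3),12,30); dts[n]=cv2.distanceTransform(255-e,cv2.DIST_L2,5)/4
    def res(p):
        o=[]
        for n in ims:
            uv=proj(n,T(p,model))*4+1.5
            o.append(np.minimum(cv2.remap(dts[n],uv[:,0].astype(np.float32).reshape(-1,1),uv[:,1].astype(np.float32).reshape(-1,1),cv2.INTER_LINEAR).ravel(),cap))
        return np.concatenate(o)
    best=None
    for dx in np.arange(-.006,.0061,.003):
        for dy in np.arange(-.006,.0061,.003):
            q=np.array(p0,float); q[0]+=dx;q[1]+=dy
            s=least_squares(res,q,loss="soft_l1",f_scale=.5,diff_step=1e-3,x_scale=[.005,.005,.02])
            if best is None or s.cost<best.cost: best=s
    return best
E
python3 - <<'E'
from fit import *
I={n:np.load(f"{n}0.npz")["im"] for n in ("top","scene")}
for n in ("top","scene"):
    s=fit({n:I[n]},JIG,[.563,-.151,np.deg2rad(-5.5)])
    p=s.x; print(n,np.round(p[:2]*1000,1),np.rad2deg(p[2]),s.cost)
    im=cv2.resize(I[n],None,fx=4,fy=4,interpolation=cv2.INTER_CUBIC)
    for u,v in proj(n,T(p,JIG))*4+1.5: cv2.circle(im,(int(u),int(v)),1,(255,0,0),-1)
    c=proj(n,T(p,np.array([[0,0,.015]])))[0]*4; x,y=map(int,c)
    cv2.imwrite(f"pics/fit_{n}.png",im[y-230:y+230,x-380:x+380,::-1])
E
```

```text
top [ 563.2 -153.3] -5.936853027874811 45.2243969142437
scene [ 563.3 -154.7] -5.685661245430071 65.3655138015747
```

View pics/fit_top.png

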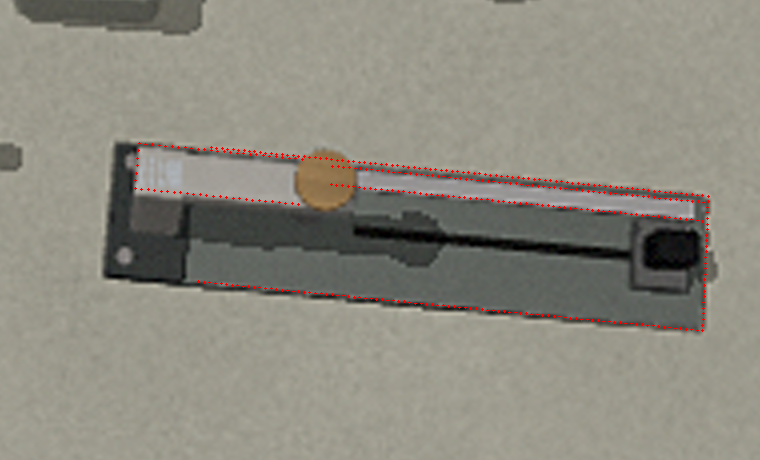

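View pics/fit_scene.png

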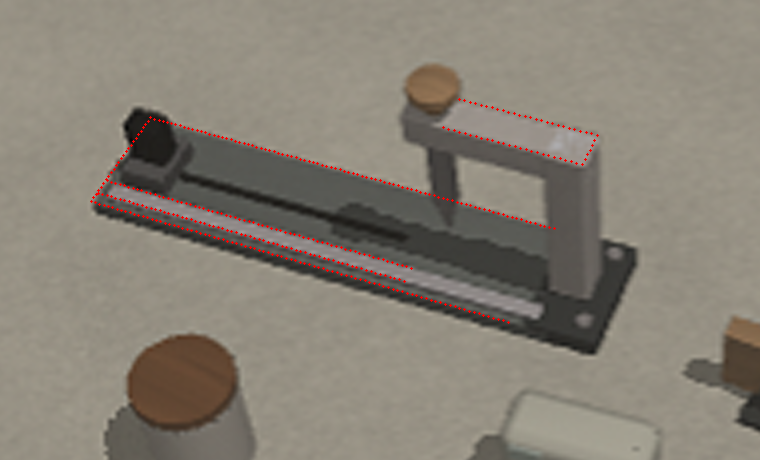

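Fits agree to within about 2 mm: jig origin at (563,−154) mm with yaw −5.8°, and the real board (160 mm long) in the rack centred at (642,221) with yaw −11°. The copies are about 114 mm long. I'll move above the board, keeping high.

Emit:
{"fn": "move_arm", "kwargs": {"series": [[[0,0,0,0,0,1,1],[0,0,0.44,0.415,0.83,0,1],[0,0,0.44,0.415,0.83,0,1],[0,0,0.44,0.415,0.83,0,1],[0,0,0.44,0.415,0.83,0,1],[0,0,0.44,0.415,0.83,0,1],[0,0,0.44,0.415,0.83,0,1],[0,0,0.44,0.415,0.83,0,1],[0,0,0.44,0.415,0.83,0,1],[0,0,0.44,0.415,0.83,0,1],[0,0,0.44,0.415,0.83,0,1],[0,0,0.44,0.415,0.83,0,1],[0,0,0.44,0.415,0.83,0,1],[0,0,0.44,0.415,0.83,0,1],[0,0,0.44,0.415,0.83,0,1],[0,0,0.44,0.415,0.83,0,1],[0,0,0.44,0.415,0.83,0,1],[0,0,0,0,0,0,1]]]}}

```text
time_s: 3.25
tcp_pos: [0.6514, 0.2491, 0.3541]
ee_rot: [[0.008, -0.988, 0.152], [0.002, 0.152, 0.988], [-1.0, -0.007, 0.004]]
wrist_force: [-0.6, 0.0, -1.2]
gripper_width: 0.997
```

Emit:
{"fn": "move_arm", "kwargs": {"series": [[[0,0.06,-0.28,-0.15,-0.47,-0.5,1],[0,0,0,0,0,-0.9,1],[0,0,0,0,0,-0.9,1],[0,0,0,0,0,-0.9,1],[0,0,0,0,0,0,1]]]}}

```text
time_s: 3.88
tcp_pos: [0.6409, 0.2173, 0.1601]
ee_rot: [[0.003, -0.981, 0.194], [0.003, 0.194, 0.981], [-1.0, -0.003, 0.004]]
wrist_force: [-0.1, 0.0, 0.5]
gripper_width: 1.0
```

Run:
```python
from h import *
s=r.sense(); print(s["time_s"],s["tcp_pos"],s["ee_rot"],s["joints"])
for n in ("scene","top"):
    im,d=viewer.capture(n); np.savez(f"{n}1.npz",im=im,d=d)
    c=proj(n,[.642,.221,.068])[0].astype(int); crop(im,f"{n}1",tuple(c),66,6)
```

```text
3.875 [0.64089848 0.21728745 0.16007334] [[ 0.00332186 -0.98090536  0.19445729]
 [ 0.0032637   0.19446797  0.98090344]
 [-0.99998916 -0.00262377  0.00384737]] [ 32.36685128  33.02895356  -1.19290915  -0.06800216 -55.51729034
 -43.54187417]
```

View pics/scene1.png

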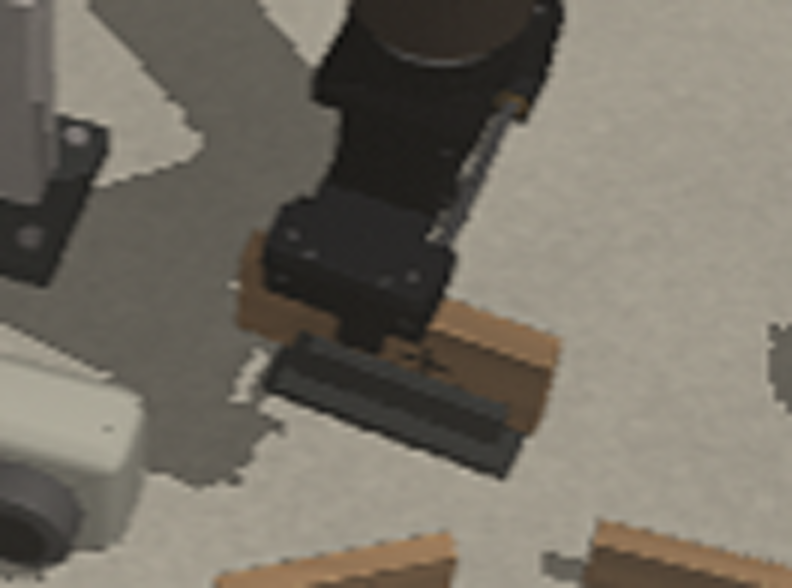

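View pics/top1.png

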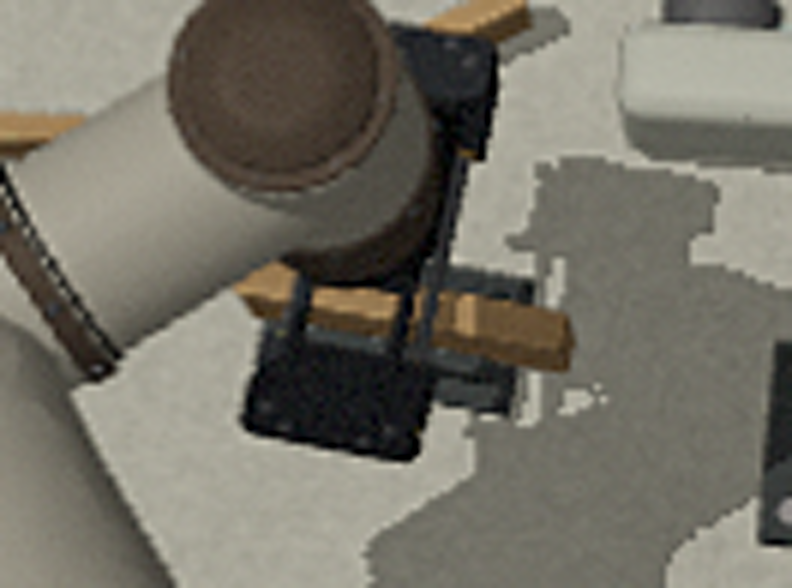

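Fingers straddle the board at its middle. Descending 52 mm and closing.

Emit:
{"fn": "move_arm", "kwargs": {"series": [[[0,0,0,0,0,-0.5,1],[0,0,0,0,0,-0.37,1],[0,0,0,0,0,0,1],[0,0,0,0,0,0,0],[0,0,0,0,0,0,0],[0,0,0,0,0,0,0],[0,0,0,0,0,0,0],[0,0,0,0,0,0,0],[0,0,0,0,0,0,0]]]}}

```text
time_s: 5.1
tcp_pos: [0.6528, 0.2229, 0.1338]
ee_rot: [[0.045, -0.981, 0.19], [0.023, 0.191, 0.981], [-0.999, -0.04, 0.031]]
wrist_force: [-2.2, 0.5, 2.5]
gripper_width: 0.403
```

```bash
cat > look.py <<'E'
from h import *
import sys
k=sys.argv[1]; X=[float(a) for a in sys.argv[2].split(",")]; sz=int(sys.argv[3]) if len(sys.argv)>3 else 66
s=r.sense(); print(s["time_s"],np.round(s["tcp_pos"],4),np.round(s["ee_rot"],3).tolist(),np.round(s["joints"],1),s["wrist_force"],s["gripper_width"])
for n in ("scene","top"):
    im,d=viewer.capture(n); np.savez(f"{n}{k}.npz",im=im,d=d)
    c=proj(n,X)[0].astype(int); crop(im,f"{n}{k}",tuple(c),sz,max(1,390//sz))
E
python3 look.py 2 .642,.221,.068
```

```text
5.1 [0.6528 0.2229 0.1338] [[0.045, -0.981, 0.19], [0.023, 0.191, 0.981], [-0.999, -0.04, 0.031]] [ 32.3  34.8  -2.4   0.4 -49.9 -43.6] [-2.19904148  0.52847639  2.49127661] 0.402700936879556
```

View pics/scene2.png

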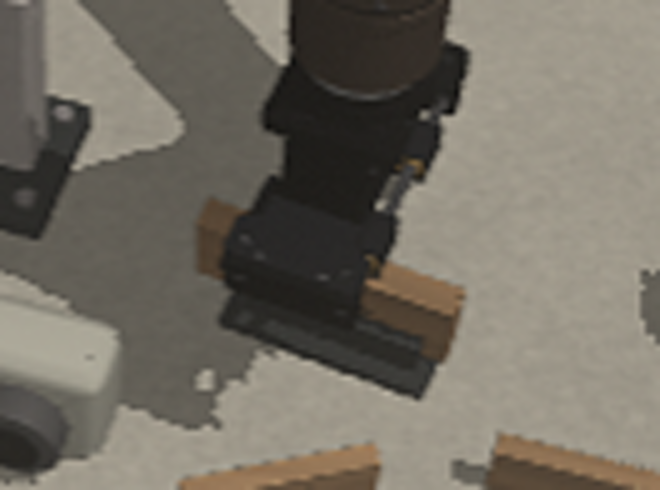

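View pics/top2.png

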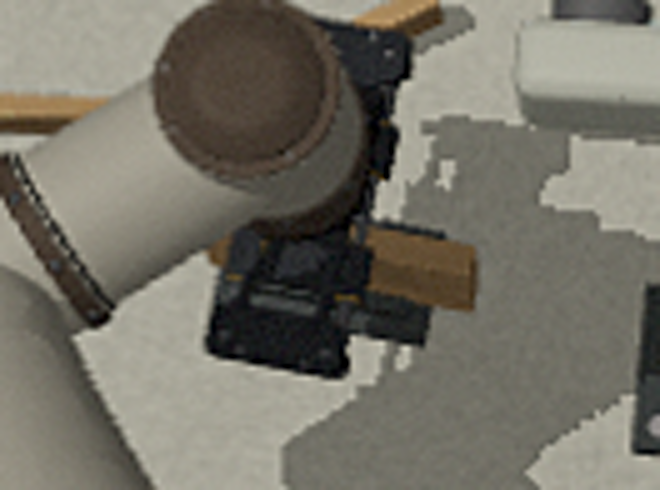

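The fingers stopped at 0.40 (35 mm) and the tool was pushed up and +x, so this isn't a clean grasp. I'll check the trend over one short row.

Emit:
{"fn": "move_arm", "kwargs": {"series": [[[0,0,0,0,0,0,0]]]}}

```text
time_s: 5.32
tcp_pos: [0.6494, 0.2235, 0.1337]
ee_rot: [[0.037, -0.981, 0.191], [0.022, 0.192, 0.981], [-0.999, -0.032, 0.028]]
wrist_force: [-8.4, 3.9, 5.3]
gripper_width: 0.222
```

It closed on just the top ~4 mm of the board. I'll open, straighten, and re-descend in small steps while watching the readings.

Emit:
{"fn": "move_arm", "kwargs": {"series": [[[0,0,0,0,0,0,1],[0,0,0,0,0,0,1],[0,0,0,0,0,0,1],[0,0,0,0,0,0,1],[0,0,0,0,0,0,1]]]}}

```text
time_s: 5.95
tcp_pos: [0.6498, 0.2235, 0.1333]
ee_rot: [[0.038, -0.981, 0.19], [0.022, 0.191, 0.981], [-0.999, -0.033, 0.028]]
wrist_force: [-0.6, 0.0, -0.0]
gripper_width: 0.706
```

Emit:
{"fn": "move_arm", "kwargs": {"series": [[[-0.16,0.27,0,-0.1,-0.03,0.4,1],[0,0,0,0,0,0,1],[0,0,0,0,0,0,1]]]}}

```text
time_s: 6.32
tcp_pos: [0.6434, 0.2212, 0.1564]
ee_rot: [[-0.002, -0.981, 0.192], [-0.002, 0.192, 0.981], [-1.0, 0.002, -0.002]]
wrist_force: [0.1, -0.4, -1.1]
gripper_width: 0.981
```

```bash
python3 look.py 3 .642,.221,.068
python3 - <<'E'
from h import *
for n in ("scene","top"):
    d=np.load(f"{n}3.npz")["d"]
    for t in spotter.trace(n,"board"):
        P,_,_=world(n,d,t["mask"]); P=P[P[:,2]>.004]
        z=np.percentile(P[:,2],97); Q=P[P[:,2]>z-.012]; rc=cv2.minAreaRect((Q[:,:2]*1000).astype(np.float32))
        print(n,round(t["conf"],2),np.round(t["centre"]),len(P),round(z*1000),np.round(rc[0],1),np.round(rc[1],1),round(rc[2],1))
E
```

```text
6.325 [0.6434 0.2212 0.1564] [[-0.002, -0.981, 0.192], [-0.002, 0.192, 0.981], [-1.0, 0.002, -0.002]] [ 32.6  33.7  -0.6   0.  -55.9 -43.6] [ 0.06229401 -0.38714203 -1.09867975] 0.9805796929470094
scene 0.91 [322. 279.] 405 47 [781.2 216.3] [ 17.3 111.9] 25.9
scene 0.89 [384. 277.] 488 46 [737.5 386.9] [113.7  18.9] 89.1
scene 0.74 [345. 237.] 395 91 [729.8 202.8] [74.2  6.2] 82.8
top 0.88 [226. 211.] 436 73 [631.8 219.8] [156.4  44. ] 87.5
```

View pics/scene3.png

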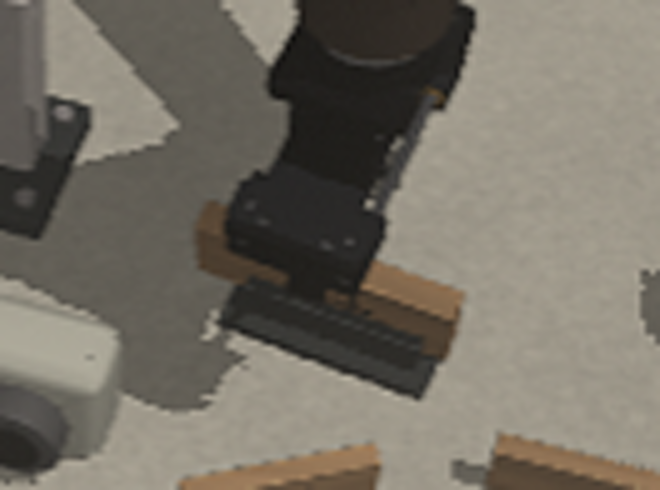

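View pics/top3.png

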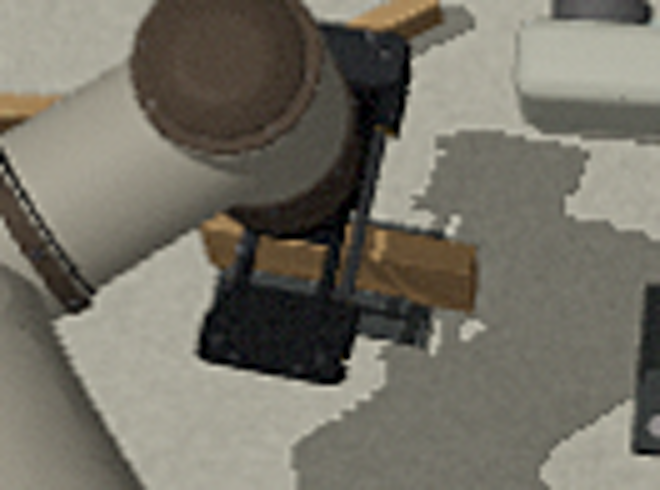

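Emit:
{"fn": "move_arm", "kwargs": {"series": [[[0,0,0,0,0,-0.4,1],[0,0,0,0,0,0,1]]]}}

```text
time_s: 6.78
tcp_pos: [0.6434, 0.2211, 0.1318]
ee_rot: [[-0.003, -0.981, 0.191], [-0.002, 0.191, 0.981], [-1.0, 0.002, -0.003]]
wrist_force: [-0.1, -0.6, -0.3]
gripper_width: 1.001
```

Emit:
{"fn": "move_arm", "kwargs": {"series": [[[0,0,0,0,0,-0.3,1],[0,0,0,0,0,0,1]]]}}

```text
time_s: 7.02
tcp_pos: [0.6438, 0.2212, 0.1134]
ee_rot: [[-0.002, -0.982, 0.191], [-0.002, 0.191, 0.982], [-1.0, 0.001, -0.002]]
wrist_force: [-0.5, 0.7, -0.3]
gripper_width: 1.002
```

Emit:
{"fn": "move_arm", "kwargs": {"series": [[[0,0,0,0,0,0,0.5],[0,0,0,0,0,0,0.5],[0,0,0,0,0,0,0.5]]]}}

```text
time_s: 7.4
tcp_pos: [0.6446, 0.2216, 0.1148]
ee_rot: [[0.001, -0.982, 0.191], [-0.001, 0.191, 0.982], [-1.0, -0.001, -0.001]]
wrist_force: [0.8, -0.9, 0.5]
gripper_width: 0.746
```

Emit:
{"fn": "move_arm", "kwargs": {"series": [[[0,0,0,0,0,0,0.3]]]}}

```text
time_s: 7.52
tcp_pos: [0.6447, 0.2217, 0.1151]
ee_rot: [[0.002, -0.982, 0.191], [-0.001, 0.191, 0.982], [-1.0, -0.002, -0.0]]
wrist_force: [-0.7, 0.2, 1.1]
gripper_width: 0.632
```

Emit:
{"fn": "move_arm", "kwargs": {"series": [[[0,0,0,0,0,0,0.3]]]}}

```text
time_s: 7.65
tcp_pos: [0.6448, 0.2218, 0.1154]
ee_rot: [[0.002, -0.982, 0.191], [-0.001, 0.191, 0.982], [-1.0, -0.002, -0.0]]
wrist_force: [0.3, -1.8, -0.7]
gripper_width: 0.516
```

Emit:
{"fn": "move_arm", "kwargs": {"series": [[[0,0,0,0,0,0,0.3]]]}}

```text
time_s: 7.78
tcp_pos: [0.6448, 0.2218, 0.1155]
ee_rot: [[0.002, -0.982, 0.191], [-0.0, 0.191, 0.982], [-1.0, -0.002, -0.0]]
wrist_force: [-0.3, 0.4, -0.1]
gripper_width: 0.401
```

Emit:
{"fn": "move_arm", "kwargs": {"series": [[[0,0,0,0,0,0,0.3]]]}}

```text
time_s: 7.9
tcp_pos: [0.6449, 0.2218, 0.1155]
ee_rot: [[0.002, -0.982, 0.191], [-0.0, 0.191, 0.982], [-1.0, -0.002, -0.0]]
wrist_force: [0.9, -1.1, 0.5]
gripper_width: 0.334
```

Emit:
{"fn": "move_arm", "kwargs": {"series": [[[0,0,0,0,0,0,0.1],[0,0,0,0,0,0,0.1],[0,0,0,0,0,0,0.1]]]}}

```text
time_s: 8.28
tcp_pos: [0.6443, 0.2218, 0.1152]
ee_rot: [[0.001, -0.982, 0.19], [-0.001, 0.19, 0.982], [-1.0, -0.001, -0.001]]
wrist_force: [-0.7, 0.1, 0.7]
gripper_width: 0.227
```

Gripped at 19.7 mm. Lifting.

Emit:
{"fn": "move_arm", "kwargs": {"series": [[[0,0,0,0,0,0.2,0],[0,0,0,0,0,0.6,0],[0,0,0,0,0,0.9,0],[0,0,0,0,0,0.9,0],[0,0,0,0,0,0,0]]]}}

```text
time_s: 8.9
tcp_pos: [0.6437, 0.2207, 0.2775]
ee_rot: [[0.002, -0.982, 0.191], [-0.002, 0.191, 0.982], [-1.0, -0.002, -0.001]]
wrist_force: [-0.2, 0.6, -1.1]
gripper_width: 0.228
```

```bash
python3 look.py 4 .642,.221,.2 80
```

```text
8.9 [0.6437 0.2207 0.2775] [[0.002, -0.982, 0.191], [-0.002, 0.191, 0.982], [-1.0, -0.002, -0.001]] [ 32.5  28.    7.8   0.1 -69.8 -43.6] [-0.16092359  0.63751333 -1.07052376] 0.22802497511857292
```

View pics/scene4.png

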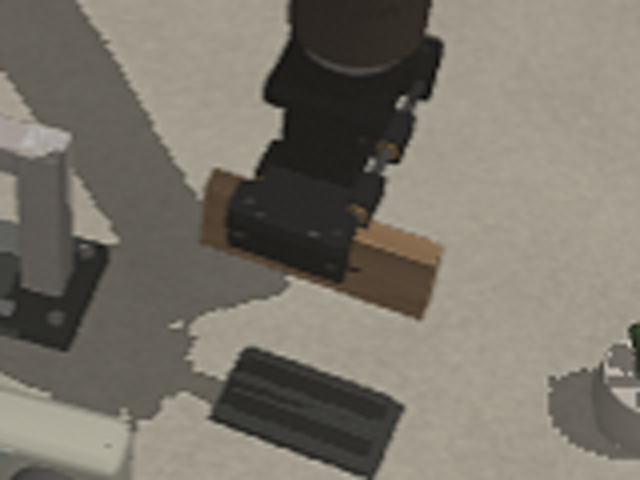

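The board hangs clear and level, seen at (320,245) in the crop. Next I'll move towards the free desk area and tilt 45° in the air.

Emit:
{"fn": "move_arm", "kwargs": {"series": [[[0,0,0,-0.5,0.03,0,0],[-0.18,-0.92,0,-0.5,0.03,0,0],[-0.18,-0.92,0,-0.5,0.03,0,0],[-0.18,-0.92,0,-0.5,0.03,0,0],[-0.18,-0.92,0,-0.5,0.03,0,0],[-0.18,-0.92,0,-0.5,0.03,0,0],[0,0,0,0,0,0,0]]]}}

```text
time_s: 9.88
tcp_pos: [0.4732, 0.2223, 0.261]
ee_rot: [[0.537, -0.817, 0.208], [-0.139, 0.158, 0.978], [-0.832, -0.554, -0.029]]
wrist_force: [0.7, -0.2, -1.5]
gripper_width: 0.23
```

```bash
python3 look.py 5 .5,.221,.2 90
```

```text
9.875 [0.4732 0.2223 0.261 ] [[0.537, -0.817, 0.208], [-0.139, 0.158, 0.978], [-0.832, -0.554, -0.029]] [  46.5    6.6  -48.2   61.9  -33.4 -110.8] [ 0.72280627 -0.20554217 -1.50987059] 0.2300430556449301
```

View pics/scene5.png

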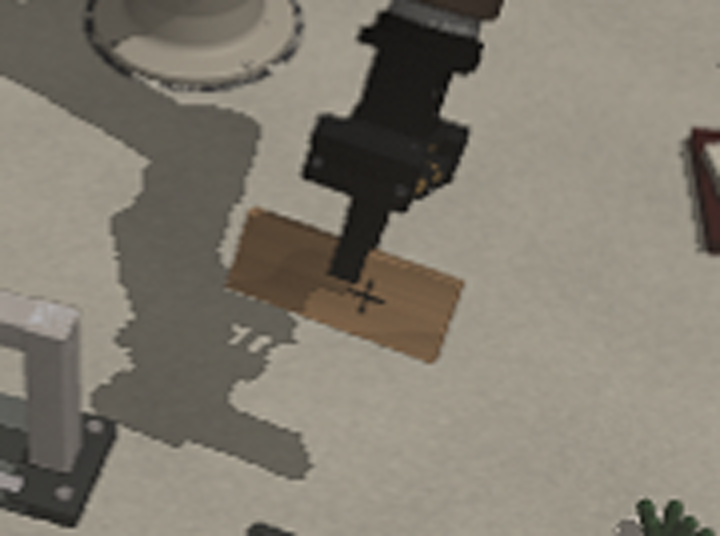

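Emit:
{"fn": "move_arm", "kwargs": {"series": [[[0,0,0,0.6,0.2,0,0],[-0.14,-0.75,0,0.15,0,0.1,0],[-0.14,-0.75,0,0,0,0.1,0],[0,0,0,0,0,0,0]]]}}

```text
time_s: 10.48
tcp_pos: [0.527, 0.2379, 0.2751]
ee_rot: [[0.696, -0.684, 0.22], [-0.167, 0.145, 0.975], [-0.699, -0.715, -0.013]]
wrist_force: [0.2, -0.6, -0.7]
gripper_width: 0.226
```

```bash
python3 -c "
from h import *
s=r.sense(); print(np.round(s['joints'],1))"
```

```text
[  36.4   10.2  -48.3   92.9  -33.2 -132.1]
```

Emit:
{"fn": "move_arm", "kwargs": {"series": [[[0,0,0,-0.2,0,-0.7,0],[0,0,0,-0.2,0,-0.7,0],[0,0,0,-0.2,0,-0.7,0],[0,0,0,0,0,0,0]]]}}

```text
time_s: 10.98
tcp_pos: [0.4962, 0.2483, 0.1597]
ee_rot: [[0.681, -0.689, 0.248], [-0.191, 0.16, 0.968], [-0.707, -0.707, -0.023]]
wrist_force: [0.7, -0.4, -0.7]
gripper_width: 0.233
```

```bash
python3 -c "
from h import *
s=r.sense(); print(np.round(s['joints'],1))"
```

```text
[  31.9   19.3  -54.8  116.9  -35.8 -157.9]
```

Joint 4 is at its limit (116.9°) with this heading. From the joint relations, a more sideways heading (about −50°) keeps joint 4 near 85°, so I'll raise a bit and turn about the vertical.

Emit:
{"fn": "move_arm", "kwargs": {"series": [[[0,0,-0.3,0.2,0.1,0.7,0],[0,0,-0.85,0,0.1,0.2,0],[0,0,-0.85,0,0.1,0,0],[0,0,-0.85,0,0.1,0,0],[0,0,-0.85,0,0.1,0,0],[0,0,-0.5,0,0,0,0],[0,0,0,0,0,0,0]]]}}

```text
time_s: 11.85
tcp_pos: [0.5115, 0.2813, 0.2191]
ee_rot: [[0.445, -0.476, 0.758], [-0.528, 0.544, 0.652], [-0.723, -0.691, -0.009]]
wrist_force: [0.4, -0.3, -1.3]
gripper_width: 0.226
```

```bash
python3 -c "
from h import *
s=r.sense(); print(np.round(s['joints'],1))"
```

```text
[  55.2   24.2  -32.7   50.8  -59.5 -141.5]
```

Emit:
{"fn": "move_arm", "kwargs": {"series": [[[-0.14,-0.12,0,-0.17,0,-0.5,0],[-0.14,-0.12,0,-0.17,0,-0.6,0],[0,0,0,-0.17,0,-0.6,0],[0,0,0,0,0,0,0]]]}}

```text
time_s: 12.35
tcp_pos: [0.4808, 0.282, 0.1183]
ee_rot: [[0.468, -0.453, 0.759], [-0.548, 0.525, 0.651], [-0.693, -0.721, -0.003]]
wrist_force: [-0.3, -1.2, -0.7]
gripper_width: 0.228
```

```bash
python3 look.py 6 .51,.24,.05 90
```

```text
12.35 [0.4808 0.282  0.1183] [[0.468, -0.453, 0.759], [-0.548, 0.525, 0.651], [-0.693, -0.721, -0.003]] [  56.2   31.   -41.9   60.7  -52.8 -159. ] [-0.26679876 -1.24105432 -0.67594034] 0.22792703832855374
```

View pics/scene6.png

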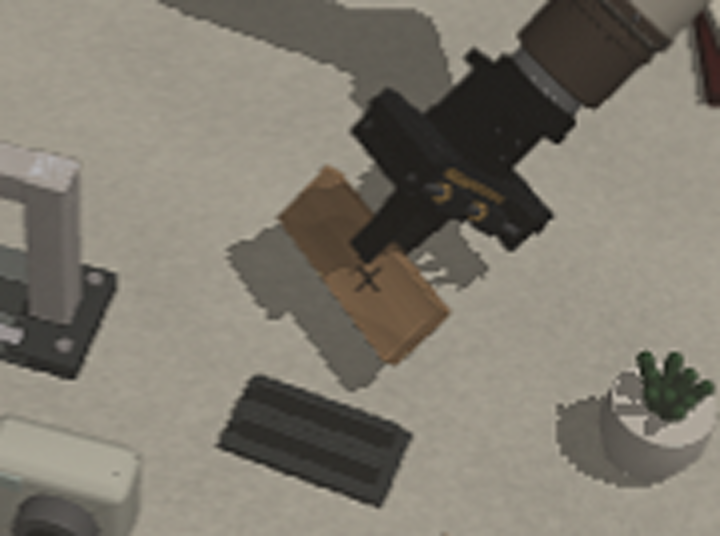

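View pics/top6.png

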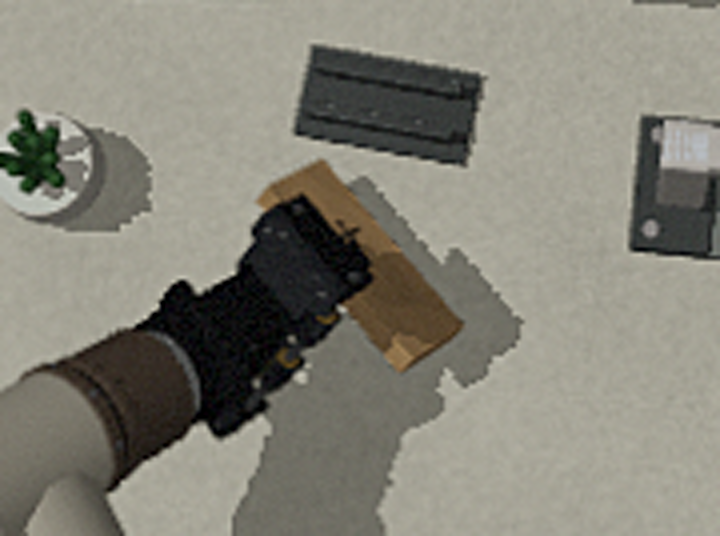

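The board is tilted ~44° with the cross up, clear of the rack, its lower edge about 37 mm above the desk. Lowering.

Emit:
{"fn": "move_arm", "kwargs": {"series": [[[0,0,0,0,0,-0.3,0],[0,0,0,0,0,-0.2,0],[0,0,0,0,0,0,0]]]}}

```text
time_s: 12.82
tcp_pos: [0.4847, 0.2859, 0.0953]
ee_rot: [[0.475, -0.445, 0.759], [-0.539, 0.535, 0.651], [-0.695, -0.718, 0.014]]
wrist_force: [-1.4, -0.0, -1.7]
gripper_width: 0.227
```

Emit:
{"fn": "move_arm", "kwargs": {"series": [[[0,0,0,0,0,-0.08,0],[0,0,0,0,0,0,0]]]}}

```text
time_s: 13.08
tcp_pos: [0.4853, 0.2865, 0.0917]
ee_rot: [[0.476, -0.443, 0.759], [-0.538, 0.536, 0.65], [-0.696, -0.718, 0.017]]
wrist_force: [0.2, 0.3, -0.7]
gripper_width: 0.229
```

```bash
python3 -c "
from h import *
s=r.sense(); print(np.round(s['joints'],2))"
```

```text
[  55.02   33.51  -42.72   64.8   -50.53 -163.89]
```

Emit:
{"fn": "move_arm", "kwargs": {"series": [[[-0.08,0.09,0,-0.02,-0.02,-0.12,0],[0,0,0,0,0,0,0]]]}}

```text
time_s: 13.32
tcp_pos: [0.4841, 0.2853, 0.0843]
ee_rot: [[0.467, -0.453, 0.759], [-0.546, 0.528, 0.651], [-0.696, -0.718, -0.001]]
wrist_force: [-0.2, 0.1, -0.8]
gripper_width: 0.229
```

Emit:
{"fn": "move_arm", "kwargs": {"series": [[[0,0,0,0,0,-0.06,0],[0,0,0,0,0,0,0]]]}}

```text
time_s: 13.58
tcp_pos: [0.4844, 0.2857, 0.0817]
ee_rot: [[0.469, -0.451, 0.759], [-0.547, 0.527, 0.651], [-0.694, -0.72, 0.0]]
wrist_force: [-0.4, -0.6, -0.5]
gripper_width: 0.227
```

Emit:
{"fn": "move_arm", "kwargs": {"series": [[[0,0,0,0,0,-0.04,0],[0,0,0,0,0,0,0]]]}}

```text
time_s: 13.82
tcp_pos: [0.4846, 0.2858, 0.0814]
ee_rot: [[0.473, -0.449, 0.759], [-0.548, 0.524, 0.652], [-0.69, -0.724, 0.002]]
wrist_force: [-0.4, -0.1, -1.1]
gripper_width: 0.226
```

```bash
python3 look.py 7 .53,.23,.02 50
```

```text
13.825 [0.4846 0.2858 0.0814] [[0.473, -0.449, 0.759], [-0.548, 0.524, 0.652], [-0.69, -0.724, 0.002]] [  55.    34.7  -42.9   65.3  -50.6 -164.4] [-0.44779858 -0.1045552  -1.14565253] 0.22596482670294746
```

View pics/scene7.png

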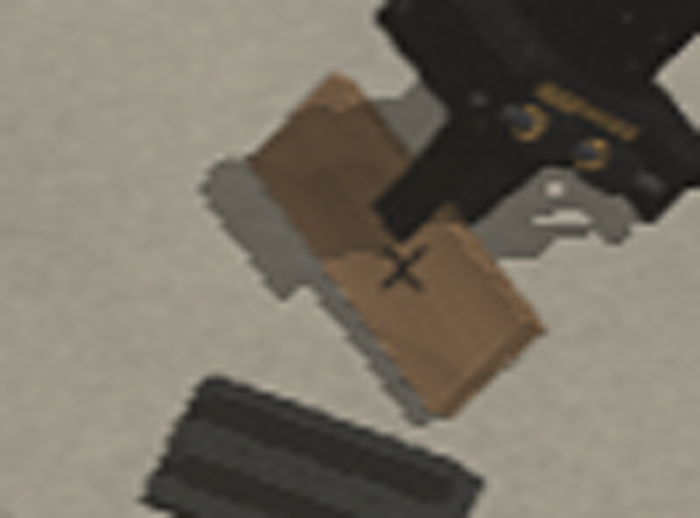

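The lower edge touches the desk. I'll open only to half (keeping the lower finger off the desk), then draw the fingers out horizontally so the board settles.

Emit:
{"fn": "move_arm", "kwargs": {"series": [[[0,0,0,0,0,0,0.5],[0,0,0,0,0,0,0.5],[0,0,0,0,0,0,0.5],[0,0,0,0,0,0,0.5]]]}}

```text
time_s: 14.42
tcp_pos: [0.4848, 0.2858, 0.0803]
ee_rot: [[0.471, -0.45, 0.759], [-0.548, 0.525, 0.651], [-0.691, -0.723, 0.001]]
wrist_force: [0.3, -0.1, -0.7]
gripper_width: 0.485
```

```bash
python3 look.py 8 .53,.23,.02 50
```

```text
14.425 [0.4848 0.2858 0.0803] [[0.471, -0.45, 0.759], [-0.548, 0.525, 0.651], [-0.691, -0.723, 0.001]] [  54.9   34.8  -42.8   65.3  -50.4 -164.4] [ 0.27134332 -0.13215991 -0.6688183 ] 0.48460153491246505
```

View pics/scene8.png

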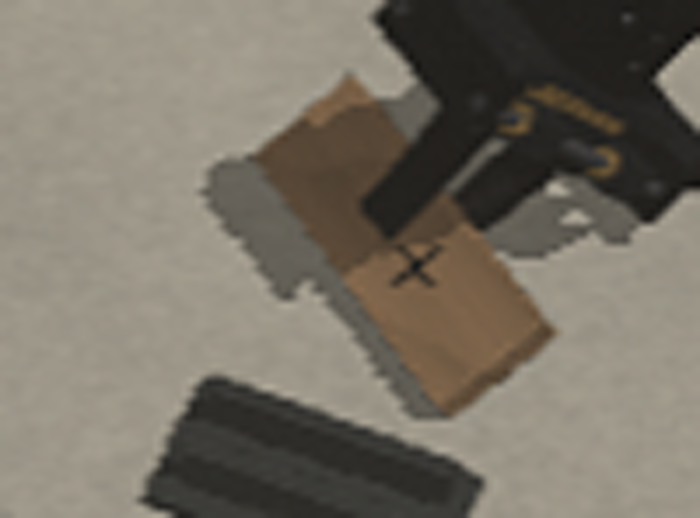

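The board now rests on the lower finger with its lower edge on the desk, cross up. Withdrawing horizontally.

Emit:
{"fn": "move_arm", "kwargs": {"series": [[[0,0,0,-0.11,0.13,0,0.5],[0,0,0,-0.11,0.13,0,0.5],[0,0,0,-0.16,0.19,0,0.5],[0,0,0,-0.16,0.19,0,0.5],[0,0,0,-0.16,0.19,0,0.5],[0,0,0,-0.22,0.26,0.1,0.5],[0,0,0,-0.22,0.26,0.5,0.5],[0,0,0,0,0,0.9,0.7]]]}}

```text
time_s: 15.52
tcp_pos: [0.4101, 0.372, 0.1692]
ee_rot: [[0.47, -0.454, 0.757], [-0.552, 0.518, 0.653], [-0.689, -0.725, -0.007]]
wrist_force: [0.2, 1.5, 0.2]
gripper_width: 0.55
```

```bash
python3 look.py 9 .51,.25,.02 60
```

```text
15.525 [0.4101 0.372  0.1692] [[0.47, -0.454, 0.757], [-0.552, 0.518, 0.653], [-0.689, -0.725, -0.007]] [  70.6   29.4  -32.7   44.2  -64.  -152.7] [0.16836639 1.48070662 0.15300561] 0.5500905296774791
```

View pics/scene9.png

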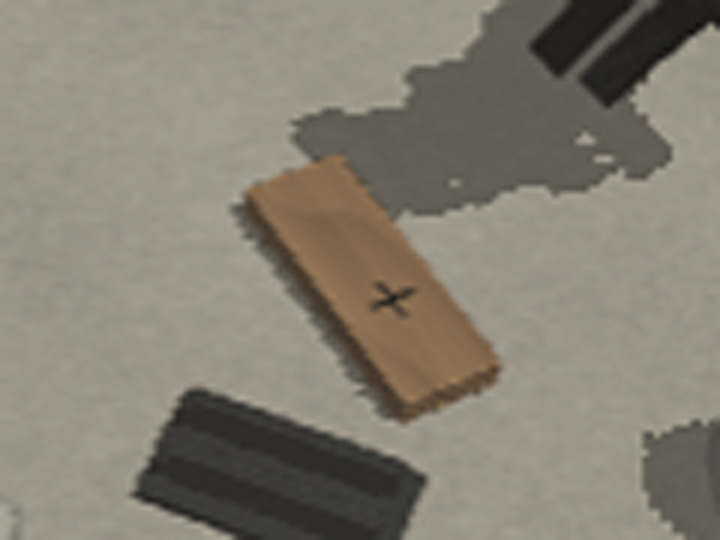

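View pics/top9.png

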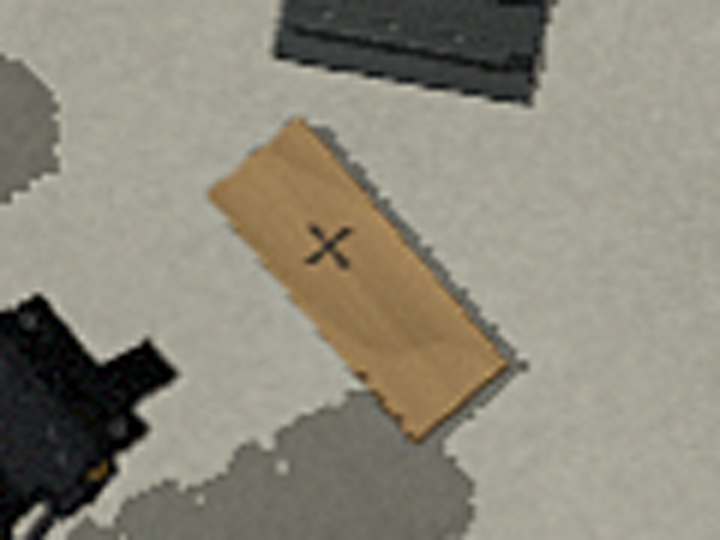

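The board lies flat with the cross up, cross at about (330,247) in the top crop and nearer the +x/+y end. Measuring it.

```bash
cat > bmeas.py <<'E'
from fit import *
BOARD=lambda zt: segs([((-30,-80,zt),(-30,80,zt)),((30,-80,zt),(30,80,zt)),((-30,-80,zt),(30,-80,zt)),((-30,80,zt),(30,80,zt)),
  ((0,20-13,zt),(0,20+13,zt)),((-13,20,zt),(13,20,zt))],2.)
def measure(k,zt,names=("top","scene")):
    for n in names:
        f=np.load(f"{n}{k}.npz"); im,d=f["im"],f["d"]
        hsv=cv2.cvtColor(im,cv2.COLOR_RGB2HSV)
        # wood-coloured pixels at the height expected
        P,u,v=world(n,d); m=np.zeros(d.shape,np.uint8); ok=(abs(P[:,2]-zt/1000)<.008)
        m[v[ok],u[ok]]=1; m&=((hsv[...,0]>8)&(hsv[...,0]<22)&(hsv[...,1]>60)).astype(np.uint8)
        m=cv2.morphologyEx(m,cv2.MORPH_OPEN,np.ones((3,3)))
        c,_=cv2.findContours(m,cv2.RETR_EXTERNAL,cv2.CHAIN_APPROX_NONE)
        c=max(c,key=cv2.contourArea).reshape(-1,2); W=ray(n,c,zt/1000)
        rc=cv2.minAreaRect((W[:,:2]*1000).astype(np.float32)); print(n,"rect",np.round(rc[0],1),np.round(rc[1],1),round(rc[2],1))
        a=np.deg2rad(rc[2]+(0 if rc[1][0]>rc[1][1] else 90))
        a=a-np.pi/2
        while a>np.pi/2: a-=np.pi
        while a<=-np.pi/2: a+=np.pi
        s=fit({n:im},BOARD(zt),[rc[0][0]/1000,rc[0][1]/1000,a])
        p=s.x; y=np.array([-np.sin(p[2]),np.cos(p[2])])
        print("  fit centre",np.round(p[:2]*1000,1),"yaw",round(np.rad2deg(p[2]),2),"cost",round(s.cost,1),"mark",np.round((p[:2]+.02*y)*1000,1))
if __name__=="__main__":
    import sys; measure(sys.argv[1],float(sys.argv[2]))
E
python3 bmeas.py 9 20
```

```text
top rect [508.  253.9] [160.   59.3] 40.3
  fit centre [508.5 255.5] yaw -49.65 cost 10.5 mark [523.7 268.5]
scene rect [514.1 252.1] [163.5  65.5] 40.6
  fit centre [510.2 253.7] yaw -49.14 cost 14.3 mark [525.3 266.7]
```

Emit:
{"fn": "move_arm", "kwargs": {"series": [[[0.73,0.63,0,0.1,-0.1,0.3,1],[0.73,0.63,0,0.3,-0.37,0.2,1],[0.73,0.63,0,0.3,-0.37,0,1],[0.73,0.63,0,0.3,-0.37,0,1],[0.73,0.63,0,0.3,-0.37,0,1],[0.73,0.63,0,0.3,-0.37,0,1],[0,0,0,0,0,0,1]]]}}

```text
time_s: 16.5
tcp_pos: [0.5054, 0.2584, 0.2038]
ee_rot: [[-0.011, -0.655, 0.755], [0.031, 0.755, 0.655], [-0.999, 0.031, 0.012]]
wrist_force: [0.6, -0.6, 0.2]
gripper_width: 0.998
```

Emit:
{"fn": "move_arm", "kwargs": {"series": [[[-0.22,-0.08,0,0.06,-0.06,-0.3,1],[0,0,0,0,0,-0.6,1],[0,0,0,0,0,-0.6,1],[0,0,0,0,0,-0.2,1],[0,0,0,0,0,0,1]]]}}

```text
time_s: 17.12
tcp_pos: [0.5058, 0.2576, 0.0985]
ee_rot: [[-0.0, -0.658, 0.753], [-0.004, 0.753, 0.658], [-1.0, -0.003, -0.003]]
wrist_force: [-0.4, 0.5, 0.5]
gripper_width: 1.0
```

```bash
python3 look.py 10 .509,.254,.02 60
```

```text
17.125 [0.5058 0.2576 0.0985] [[-0.0, -0.658, 0.753], [-0.004, 0.753, 0.658], [-1.0, -0.003, -0.003]] [ 43.4  28.7 -20.9   0.3 -40.6 -92.4] [-0.42924375  0.5153033   0.52617268] 0.9998405556149155
```

View pics/scene10.png

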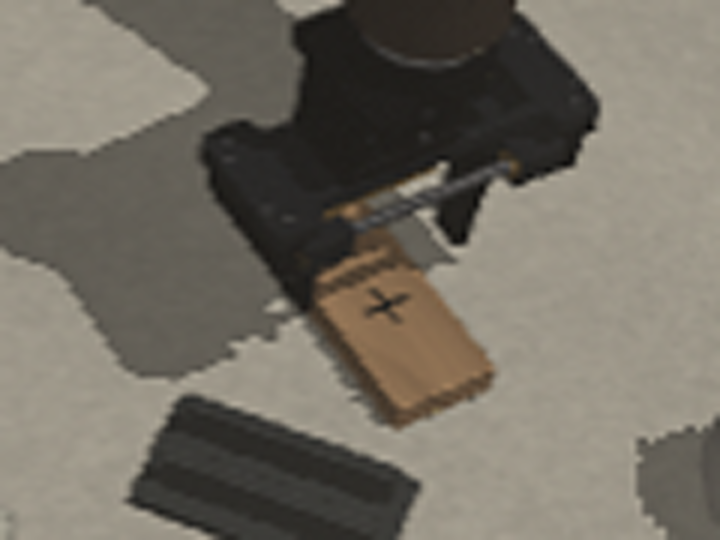

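Emit:
{"fn": "move_arm", "kwargs": {"series": [[[0,0,0,0.07,-0.06,-0.2,1],[0,0,0,0,0,-0.1,1],[0,0,0,0,0,0,1]]]}}

```text
time_s: 17.6
tcp_pos: [0.5121, 0.255, 0.0831]
ee_rot: [[0.006, -0.658, 0.753], [0.001, 0.753, 0.658], [-1.0, -0.003, 0.005]]
wrist_force: [0.2, 0.3, -0.3]
gripper_width: 0.999
```

Emit:
{"fn": "move_arm", "kwargs": {"series": [[[0,0,0,-0.02,0,-0.06,1],[0,0,0,0,0,0,0.4],[0,0,0,0,0,0,0.4],[0,0,0,0,0,0,0.4]]]}}

```text
time_s: 18.1
tcp_pos: [0.5111, 0.255, 0.0798]
ee_rot: [[0.007, -0.658, 0.753], [0.002, 0.753, 0.658], [-1.0, -0.003, 0.006]]
wrist_force: [-0.6, -0.3, 0.4]
gripper_width: 0.747
```

Emit:
{"fn": "move_arm", "kwargs": {"series": [[[0,0,0,0,0,0,0.4],[0,0,0,0,0,0,0.4]]]}}

```text
time_s: 18.35
tcp_pos: [0.5111, 0.2551, 0.0799]
ee_rot: [[0.007, -0.658, 0.753], [0.002, 0.753, 0.658], [-1.0, -0.003, 0.006]]
wrist_force: [1.3, 0.0, 0.1]
gripper_width: 0.687
```

Gripped across the width at 59.8 mm. I'll lift and carry it on the robot's side around the column, turning +44° to match the jig.

Emit:
{"fn": "move_arm", "kwargs": {"series": [[[0,0,0,0,0,0.4,0.4],[0,0,0,-0.2,0,0.8,0.4],[0,0,0.5,-0.5,-0.5,0.3,0.4],[0,0,0.8,-0.5,-0.7,0,0.4],[0,0,0.8,-0.3,-0.8,0,0.4],[0,0,0.8,0,-0.9,0,0.4],[0,0,0.8,0,-0.9,0,0.4],[0,0,0.8,0,-0.9,0,0.4],[0,0,0.8,0,-0.9,0,0.4],[0,0,0,0,-0.9,0,0.4],[0,0,0,0,-0.9,0,0.4],[0,0,0,0,0,0,0.4]]]}}

```text
time_s: 19.85
tcp_pos: [0.4142, -0.202, 0.1709]
ee_rot: [[0.006, -0.996, 0.085], [0.006, 0.085, 0.996], [-1.0, -0.005, 0.006]]
wrist_force: [-0.3, 0.9, -2.3]
gripper_width: 0.683
```

Emit:
{"fn": "move_arm", "kwargs": {"series": [[[0,0,-0.1,0.8,0.05,-0.1,0.4],[0,0,0,0.8,0.05,-0.3,0.4],[0,0,0,0.7,0.05,-0.3,0.4],[0,0,0,0,0,0,0.4]]]}}

```text
time_s: 20.35
tcp_pos: [0.554, -0.1909, 0.1267]
ee_rot: [[0.004, -0.995, 0.101], [0.007, 0.101, 0.995], [-1.0, -0.003, 0.008]]
wrist_force: [-1.9, 0.7, -1.6]
gripper_width: 0.686
```

```bash
python3 look.py 11 .55,-.18,.03 70
python3 - <<'E'
from h import *
for n in ("scene","top"):
    im=np.load(f"{n}11.npz")["im"]; cv2.imwrite(f"pics/full_{n}11.png",im[:,:,::-1])
E
python3 bmeas.py 11 61
```

```text
20.35 [ 0.554  -0.1909  0.1267] [[0.004, -0.995, 0.101], [0.007, 0.101, 0.995], [-1.0, -0.003, 0.008]] [ -3.4  27.8 -16.6  -0.6 -45.3  -2. ] [-1.85980977  0.6824011  -1.5701526 ] 0.6861850559098219
top rect [ 542.8 -128. ] [33.8 31.4] 89.7
  fit centre [  16.5 -312.4] yaw -0.33 cost 0.0 mark [  16.6 -292.4]
scene rect [-578.4  259.4] [84.9 29.9] 86.0
  fit centre [-584.4  253.4] yaw -4.02 cost 679.1 mark [-583.   273.3]
```

View pics/scene11.png

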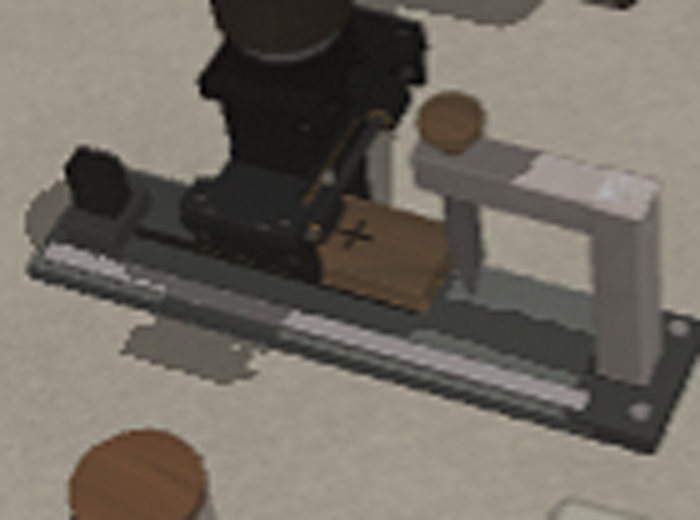

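View pics/top11.png

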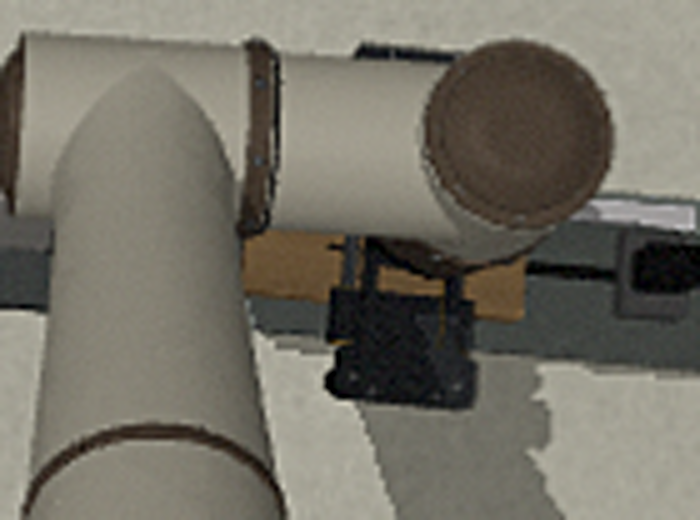

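The top view shows a sideways wrist link hanging over the column area, so I'm checking its height before lowering.

Run:
```python
from h import *
im=np.load("top11.npz")["im"]; d=np.load("top11.npz")["d"]
P,u,v=world("top",d)
W=np.full(d.shape+(3,),np.nan); W[v,u]=P
c=proj("top",[.55,-.18,.03])[0].astype(int)
for cx,cy in ((150,60),(150,130),(150,200),(300,130),(500,130),(130,300),(220,300)):
    uu=c[0]-70+cx//5; vv=c[1]-52+cy//5
    print((cx,cy),np.round(W[vv,uu]*1000))
```

```text
(150, 60) [586. -36. 399.]
(150, 130) [548. -33. 433.]
(150, 200) [512. -30. 466.]
(300, 130) [ 554. -101.  403.]
(500, 130) [ 550. -184.  420.]
(130, 300) [465. -18. 518.]
(220, 300) [466. -54. 505.]
```

View pics/full_scene11.png

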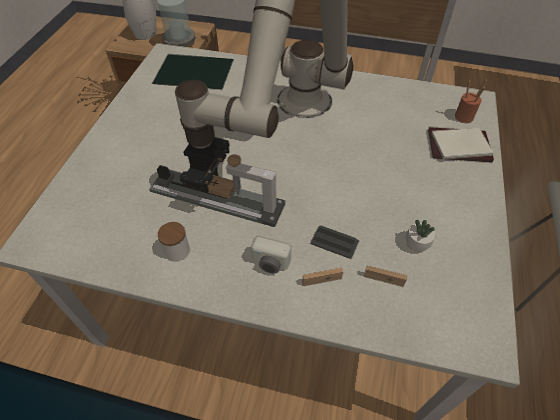

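The underside stays around 300 mm, so there is clear room above the 210 mm knob. The board sits ~5 mm from the fence, so I'll lower it now.

Emit:
{"fn": "move_arm", "kwargs": {"series": [[[-0.05,0.03,0,0,0,-0.25,0.4],[0,0,0,0,0,-0.15,0.4],[0,0,0,0,0,0,0.4]]]}}

```text
time_s: 20.82
tcp_pos: [0.5493, -0.1907, 0.1035]
ee_rot: [[-0.001, -0.995, 0.102], [0.0, 0.102, 0.995], [-1.0, 0.001, 0.0]]
wrist_force: [-0.2, 1.0, -1.3]
gripper_width: 0.689
```

Emit:
{"fn": "move_arm", "kwargs": {"series": [[[0,0,0,0,0,-0.05,0.4],[0,0,0,0,0,0,0.4]]]}}

```text
time_s: 21.08
tcp_pos: [0.5492, -0.1909, 0.1009]
ee_rot: [[-0.001, -0.995, 0.102], [0.0, 0.102, 0.995], [-1.0, 0.001, 0.0]]
wrist_force: [1.1, -0.3, -1.2]
gripper_width: 0.689
```

Emit:
{"fn": "move_arm", "kwargs": {"series": [[[0,0,0,0,0,-0.07,0.4],[0,0,0,0,0,0,0.4]]]}}

```text
time_s: 21.32
tcp_pos: [0.5494, -0.191, 0.0968]
ee_rot: [[0.0, -0.995, 0.103], [0.0, 0.103, 0.995], [-1.0, -0.0, 0.0]]
wrist_force: [-0.1, 0.5, -1.0]
gripper_width: 0.686
```

Emit:
{"fn": "move_arm", "kwargs": {"series": [[[0,0,0,0,0,-0.04,0.4],[0,0,0,0,0,0,0.4]]]}}

```text
time_s: 21.58
tcp_pos: [0.5498, -0.1911, 0.095]
ee_rot: [[0.002, -0.995, 0.102], [-0.0, 0.102, 0.995], [-1.0, -0.002, 0.0]]
wrist_force: [-0.6, 0.2, -1.1]
gripper_width: 0.684
```

Emit:
{"fn": "move_arm", "kwargs": {"series": [[[0,0,0,0.1,-0.01,0,0.4],[0,0,0,0.05,-0.005,-0.01,0.4],[0,0,0,0,0,0,0.4]]]}}

```text
time_s: 21.95
tcp_pos: [0.5587, -0.192, 0.095]
ee_rot: [[-0.001, -0.995, 0.102], [0.0, 0.102, 0.995], [-1.0, 0.001, -0.0]]
wrist_force: [-1.6, -1.3, 0.4]
gripper_width: 0.684
```

Emit:
{"fn": "move_arm", "kwargs": {"series": [[[0,0,0,0.05,-0.005,-0.01,0.4]]]}}

```text
time_s: 22.08
tcp_pos: [0.5594, -0.1922, 0.0951]
ee_rot: [[-0.008, -0.995, 0.102], [0.001, 0.102, 0.995], [-1.0, 0.008, -0.0]]
wrist_force: [-12.5, 4.2, 17.5]
gripper_width: 0.684
```

Contact with the fence (−12.5 N), and the TCP's jig x comes out at 0.1 mm, as expected for flush. Releasing and lifting.

Emit:
{"fn": "move_arm", "kwargs": {"series": [[[0,0,0,0,0,0,1],[0,0,0,0,0,0,1],[0,0,0,0,0,0,1],[0,0,0,0,0,0.3,1],[0,0,0,0,0,0.8,1],[0,0,0,-0.3,-0.8,0.3,1],[0,0,0,-0.3,-0.8,0,1],[0,0,0,-0.2,-0.8,0,1],[0,0,0,0,0,0,1]]]}}

```text
time_s: 23.2
tcp_pos: [0.5136, -0.3399, 0.1813]
ee_rot: [[-0.001, -0.995, 0.098], [-0.003, 0.098, 0.995], [-1.0, 0.001, -0.003]]
wrist_force: [-0.4, -0.2, -0.5]
gripper_width: 0.999
```

```bash
python3 look.py 12 .56,-.19,.03 60; python3 bmeas.py 12 35
```

```text
23.2 [ 0.5136 -0.3399  0.1813] [[-0.001, -0.995, 0.098], [-0.003, 0.098, 0.995], [-1.0, 0.001, -0.003]] [-18.4  26.6  -9.4   0.2 -54.   12.6] [-0.44734661 -0.19923567 -0.52019256] 0.9990508413077872
top rect [ 560.8 -155.2] [84.9 60.2] 84.4
  fit centre [ 547.1 -107.7] yaw -5.3 cost 67.8 mark [548.9 -87.8]
scene rect [ 561.2 -191.9] [163.4  65.7] 83.6Traceback (most recent call last):
  File "bmeas.py", line 23, in <module>
    import sys; measure(sys.argv[1],float(sys.argv[2]))
                ~~~~~~~^^^^^^^^^^^^^^^^^^^^^^^^^^^^^^^^
  File "bmeas.py", line 19, in measure
    s=fit({n:im},BOARD(zt),[rc[0][0]/1000,rc[0][1]/1000,a])
  File "fit.py", line 29, in fit
    s=least_squares(res,q,loss="soft_l1",f_scale=.5,diff_step=1e-3,x_scale=[.005,.005,.02])
    return func(*args, **kwargs)
    vector_fun = VectorFunction(
        fun_wrapped,
    ...<6 lines>...
        workers=workers
    )
    self.J, dct = approx_derivative(
                  ~~~~~~~~~~~~~~~~~^
        self.fun_wrapped, self.x, f0=self.f, **finite_diff_options
        ^^^^^^^^^^^^^^^^^^^^^^^^^^^^^^^^^^^^^^^^^^^^^^^^^^
[... 233 characters left out ...]
^^^^^
                             mf)
                             ^^^
    df = [f_eval - f0 for f_eval in f_evals]
                                    ^^^^^^^
    f = np.atleast_1d(self.fun(x, *self.args, **self.kwargs))
                      ~~~~~~~~^^^^^^^^^^^^^^^^^^^^^^^^^^^^^^
    return np.atleast_1d(self.fun(x))
                         ~~~~~~~~^^^
    return self.f(x, *self.args, **self.kwargs)
           ~~~~~~^^^^^^^^^^^^^^^^^^^^^^^^^^^^^^
  File "fit.py", line 22, in res
    uv=proj(n,T(p,model))*4+1.5
       ~~~~^^^^^^^^^^^^^^
  File "h.py", line 10, in proj
    p=viewer.camera_params(n); T=np.linalg.inv(np.array(p["pose"]))
ValueError: time passes only in moves, steps and waits
```

View pics/scene12.png

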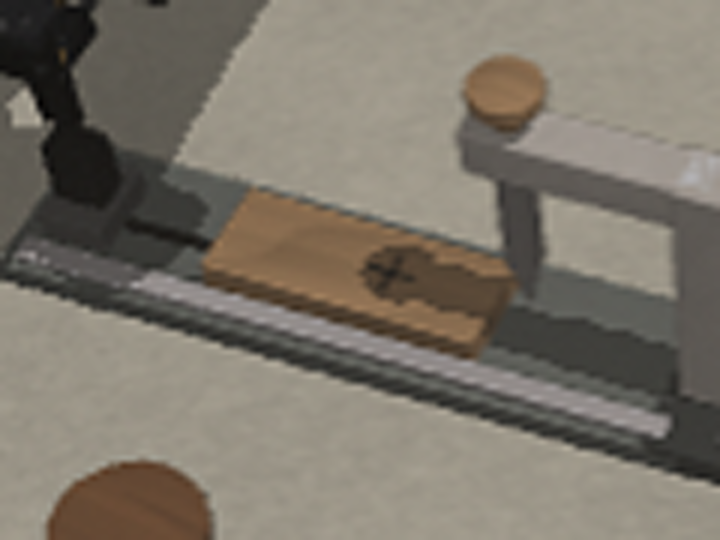

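View pics/top12.png

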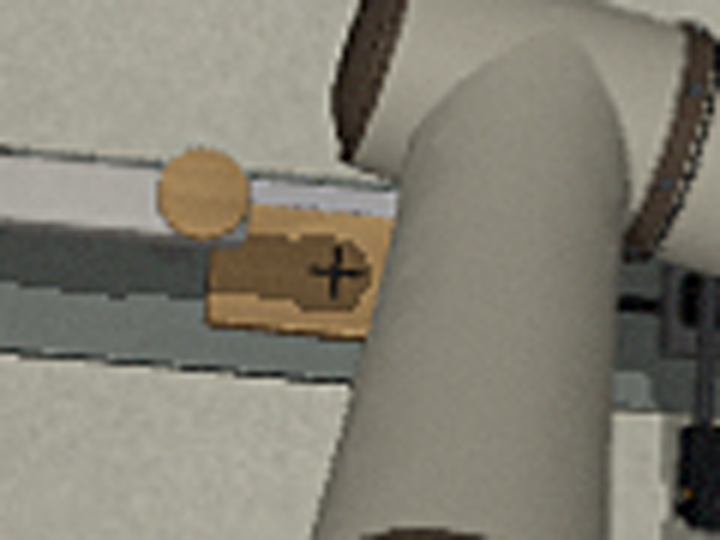

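The board lies flush on the fence with the leading end toward the column. Now to the pusher grip at about (543,−354).

Emit:
{"fn": "move_arm", "kwargs": {"series": [[[0,0,0,0.5,-0.24,0,1],[0,0,0,0,0,-0.3,1],[0,0,0,0,0,-0.3,1],[0,0,0,0,0,0,1]]]}}

```text
time_s: 23.8
tcp_pos: [0.5455, -0.3469, 0.1423]
ee_rot: [[-0.004, -0.996, 0.09], [0.0, 0.09, 0.996], [-1.0, 0.004, -0.0]]
wrist_force: [-0.6, 0.1, -0.1]
gripper_width: 1.0
```

```bash
sed -i '1,2s/^import cv2, numpy as np/import cv2, numpy as np, functools\n_cp=functools.lru_cache(None)(viewer.camera_params)/' h.py; sed -i 's/p=viewer.camera_params(n)/p=_cp(n)/' h.py; head -5 h.py; python3 look.py 13 .545,-.33,.05 55
```

```text
from station import r, viewer, spotter
import cv2, numpy as np, functools
_cp=functools.lru_cache(None)(viewer.camera_params)
def world(n,d,mask=None):
    p=_cp(n); h,w=d.shape
23.8 [ 0.5455 -0.3469  0.1423] [[-0.004, -0.996, 0.09], [0.0, 0.09, 0.996], [-1.0, 0.004, -0.0]] [-18.1  31.7  -6.8   0.1 -51.8  12.9] [-0.62859947  0.05099037 -0.08894611] 1.0001834316005465
```

View pics/scene13.png

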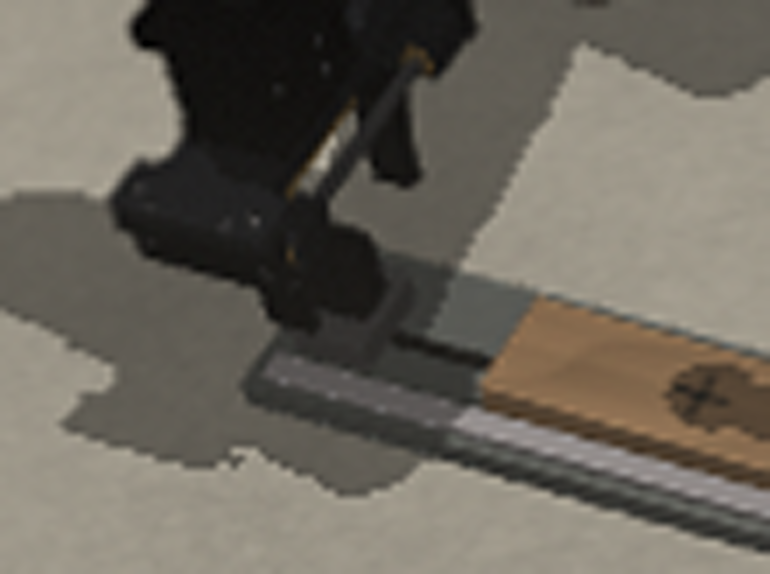

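View pics/top13.png

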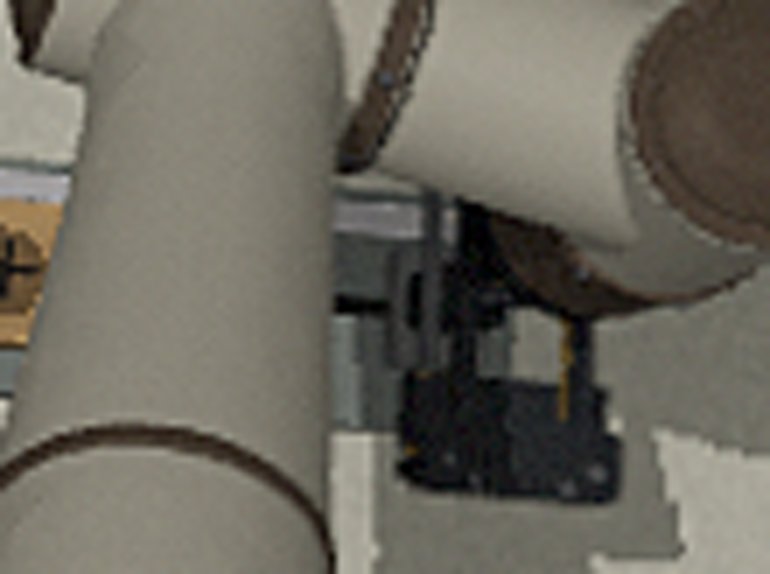

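Run:
```python
from h import *
for n in ("scene","top"):
    c0=proj(n,[.545,-.33,.05])[0].astype(int)
    f=lambda X:np.round((proj(n,X)-(c0-np.array([55,41])))*7)
    print(n,"tip+x",f([.545+.0435,-.347-.004,.072]),f([.545+.0585,-.347-.005,.072]),"grip top corners",f([[.543+sx*.012+.0*sy,-.354+sy*.016,.076] for sx in(-1,1) for sy in(-1,1)]).tolist())
    print("carriage front top edge",f([[.5432-.0249+.002+.0,-.354+.02+.0025,.0355],[.5432+.0249+.002,-.354+.02-.0025,.0355]]).tolist())
```

```text
scene tip+x [[301. 315.]] [[285. 339.]] grip top corners [[311.0, 213.0], [375.0, 224.0], [290.0, 249.0], [355.0, 262.0]]
carriage front top edge [[414.0, 270.0], [363.0, 345.0]]
top tip+x [[448. 179.]] [[449. 142.]] grip top corners [[506.0, 317.0], [427.0, 318.0], [502.0, 258.0], [424.0, 259.0]]
carriage front top edge [[387.0, 357.0], [393.0, 238.0]]
```

Emit:
{"fn": "move_arm", "kwargs": {"series": [[[0,0,-0.07,-0.03,-0.14,-0.3,1],[0,0,0,0,0,-0.2,1],[0,0,0,0,0,0,1]]]}}

```text
time_s: 24.28
tcp_pos: [0.5446, -0.3564, 0.1134]
ee_rot: [[0.001, -0.995, 0.1], [-0.002, 0.1, 0.995], [-1.0, -0.001, -0.002]]
wrist_force: [-0.5, -0.3, -0.5]
gripper_width: 1.0
```

Emit:
{"fn": "move_arm", "kwargs": {"series": [[[0,0,0,-0.02,0,-0.08,1],[0,0,0,0,0,0,0.1],[0,0,0,0,0,0,0.1],[0,0,0,0,0,0,0.1],[0,0,0,0,0,0,0.1],[0,0,0,0,0,0,0.1],[0,0,0,0,0,0,0.1]]]}}

```text
time_s: 25.15
tcp_pos: [0.544, -0.3567, 0.1095]
ee_rot: [[0.003, -0.995, 0.1], [-0.003, 0.1, 0.995], [-1.0, -0.003, -0.003]]
wrist_force: [0.1, 0.6, -0.6]
gripper_width: 0.4
```

Emit:
{"fn": "move_arm", "kwargs": {"series": [[[0,0,0,0,0,0,0.1],[0,0,0,0,0,0,0.1]]]}}

```text
time_s: 25.4
tcp_pos: [0.544, -0.3567, 0.1096]
ee_rot: [[0.003, -0.995, 0.099], [-0.003, 0.099, 0.995], [-1.0, -0.003, -0.003]]
wrist_force: [0.1, 0.6, -0.1]
gripper_width: 0.273
```

Grip held at 23.8 mm. Sliding the pusher forward along the jig's y.

Emit:
{"fn": "move_arm", "kwargs": {"series": [[[0,0,0,0.016,0.166,0,0.1],[0,0,0,0.016,0.166,0,0.1],[0,0,0,0.016,0.166,0,0.1],[0,0,0,0.016,0.166,0,0.1],[0,0,0,0,0,0,0.1]]]}}

```text
time_s: 26.02
tcp_pos: [0.5481, -0.3142, 0.1096]
ee_rot: [[0.003, -0.995, 0.098], [-0.004, 0.098, 0.995], [-1.0, -0.004, -0.004]]
wrist_force: [-0.5, -0.9, -0.2]
gripper_width: 0.273
```

Emit:
{"fn": "move_arm", "kwargs": {"series": [[[0,0,0,0.014,0.15,0,0.1],[0,0,0,0.01,0.1,0,0.1],[0,0,0,0.01,0.1,0,0.1],[0,0,0,0.01,0.1,0,0.1],[0,0,0,0.01,0.1,0,0.1],[0,0,0,0.01,0.1,0,0.1],[0,0,0,0.01,0.1,0,0.1],[0,0,0,0.01,0.1,0,0.1],[0,0,0,0,0,0,0.1]]]}}

```text
time_s: 27.15
tcp_pos: [0.5533, -0.2603, 0.1096]
ee_rot: [[0.003, -0.995, 0.099], [-0.005, 0.099, 0.995], [-1.0, -0.003, -0.005]]
wrist_force: [0.5, -1.3, -0.2]
gripper_width: 0.272
```

```bash
python3 look.py 14 .56,-.16,.03 60
```

```text
27.15 [ 0.5533 -0.2603  0.1096] [[0.003, -0.995, 0.099], [-0.005, 0.099, 0.995], [-1.0, -0.003, -0.005]] [ -9.9  31.  -14.2   0.3 -44.6   4. ] [ 0.48005277 -1.30485816 -0.19171196] 0.2720454025682699
```

View pics/scene14.png

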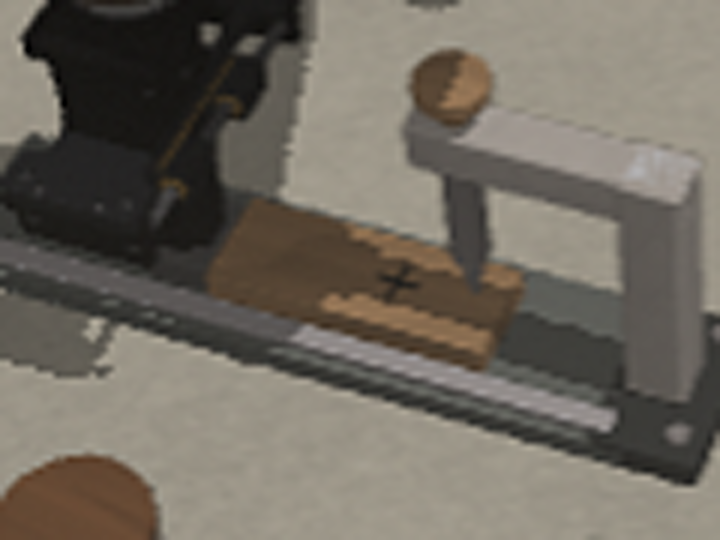

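View pics/top14.png

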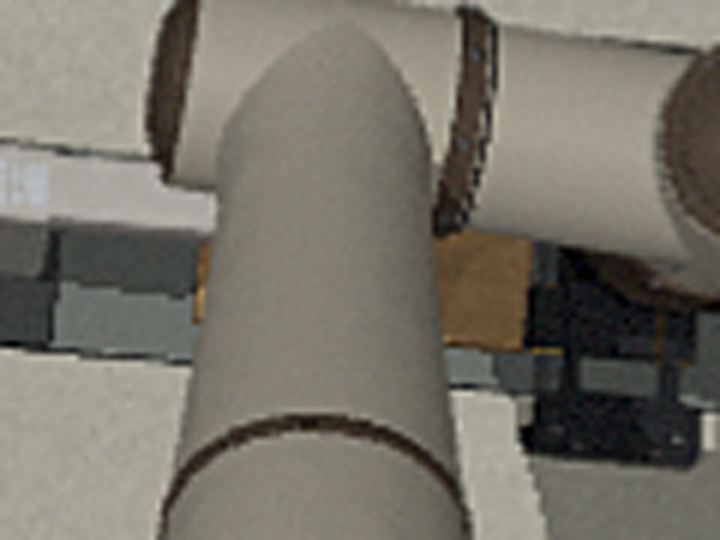

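Emit:
{"fn": "move_arm", "kwargs": {"series": [[[0,0,0,0.01,0.1,0,0.1],[0,0,0,0.01,0.1,0,0.1],[0,0,0,0.01,0.1,0,0.1],[0,0,0,0.01,0.1,0,0.1],[0,0,0,0.01,0.1,0,0.1],[0,0,0,0.01,0.1,0,0.1],[0,0,0,0,0,0,0.1]]]}}

```text
time_s: 28.12
tcp_pos: [0.5569, -0.2224, 0.1095]
ee_rot: [[0.003, -0.995, 0.099], [-0.005, 0.099, 0.995], [-1.0, -0.003, -0.005]]
wrist_force: [0.6, -2.4, -1.0]
gripper_width: 0.272
```

```bash
python3 look.py 15 .57,-.11,.03 36
```

```text
28.125 [ 0.5569 -0.2224  0.1095] [[0.003, -0.995, 0.099], [-0.005, 0.099, 0.995], [-1.0, -0.003, -0.005]] [ -6.2  30.1 -15.9   0.4 -43.8   0.2] [ 0.59868013 -2.40690441 -1.04229082] 0.27196007311832865
```

View pics/scene15.png

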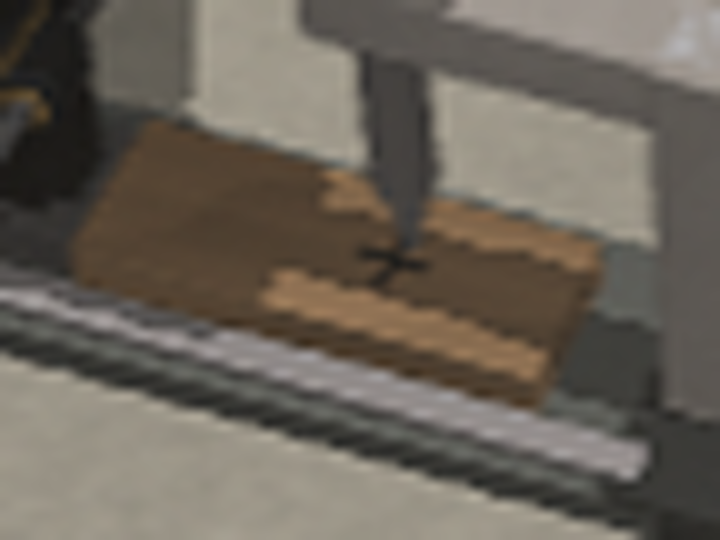

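Run:
```python
from fit import *
n="scene"
c0=proj(n,[.57,-.11,.03])[0].astype(int)-np.array([36,27]); k=390//36
J=[.5633,-.1547,np.deg2rad(-5.69)]
f=lambda X:np.round((proj(n,T(J,np.array(X,float)/1000))-c0+.5)*k-.5,1).tolist()
print("tip",f([[0,60,46]]),"below tip",f([[0,60,35]]))
for y in (40,45,50,55,60): print(y,f([[0,y,35]]), "ends",f([[-30,y-100,35],[30,y-100,35],[-30,y+60,35],[30,y+60,35]]))
d=np.load("scene15.npz"); im=d["im"]
a=im[c0[1]+10:c0[1]+40,c0[0]+20:c0[0]+60]
cv2.imwrite("pics/z15.png",cv2.resize(a,None,fx=18,fy=18,interpolation=cv2.INTER_CUBIC)[:,:,::-1])
print("punch tip by spotter?",[ (round(t["conf"],2),np.round((np.array(t["centre"])-c0)*k)) for t in spotter.find_in("scene","board_mark")][:3],[ (round(t["conf"],2),np.round((np.array(t["centre"])-c0)*k)) for t in spotter.find_in("scene","punch_tip")][:3])
```

```text
tip [[409.0, 250.4]] below tip [[411.8, 272.7]]
40 [[353.9, 256.5]] ends [[109.9, 111.3], [28.5, 244.1], [564.4, 236.7], [492.4, 376.1]]
45 [[368.3, 260.5]] ends [[123.7, 115.1], [42.6, 248.1], [578.9, 240.7], [507.3, 380.3]]
50 [[382.8, 264.6]] ends [[137.6, 118.9], [56.8, 252.1], [593.5, 244.7], [522.2, 384.5]]
55 [[397.3, 268.6]] ends [[151.5, 122.8], [71.0, 256.2], [608.2, 248.8], [537.1, 388.8]]
60 [[411.8, 272.7]] ends [[165.4, 126.6], [85.2, 260.2], [622.8, 252.8], [552.1, 393.0]]
punch tip by spotter? [(0.75, array([329., 245.])), (0.75, array([1877., 1029.])), (0.67, array([1211., 1050.]))] [(0.76, array([411., 206.]))]
```

View pics/z15.png

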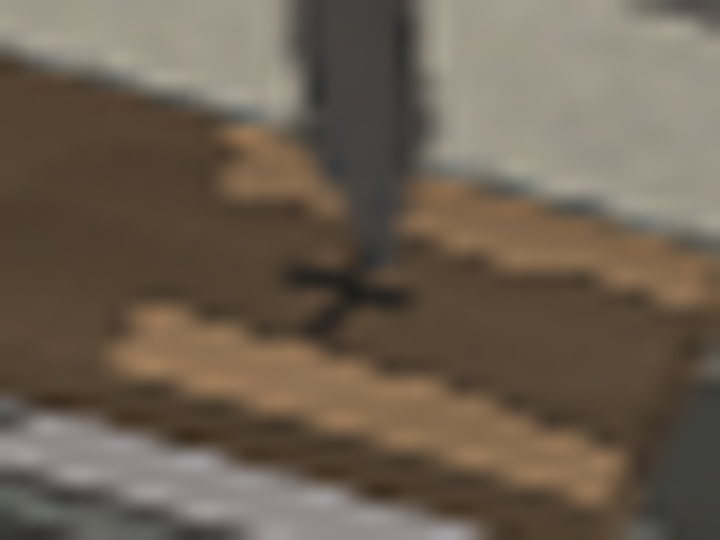

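Tip at about (407,247) and cross centre at about (394,260) in the crop. That leaves roughly 5.5–7 mm to go, so I'll advance 4 mm and re-measure.

Emit:
{"fn": "move_arm", "kwargs": {"series": [[[0,0,0,0.003,0.033,0,0.1],[0,0,0,0.003,0.033,0,0.1],[0,0,0,0,0,0,0.1]]]}}

```text
time_s: 28.7
tcp_pos: [0.5572, -0.2191, 0.1095]
ee_rot: [[0.003, -0.995, 0.1], [-0.005, 0.1, 0.995], [-1.0, -0.003, -0.005]]
wrist_force: [0.8, -0.2, 0.2]
gripper_width: 0.272
```

```bash
python3 look.py 16 .57,-.11,.03 36
python3 - <<'E'
from h import *
n="scene"
c0=proj(n,[.57,-.11,.03])[0].astype(int)-np.array([36,27])
im=np.load("scene16.npz")["im"]
a=im[c0[1]+10:c0[1]+40,c0[0]+20:c0[0]+60]
cv2.imwrite("pics/z16.png",cv2.resize(a,None,fx=18,fy=18,interpolation=cv2.INTER_CUBIC)[:,:,::-1])
im,d=np.load("top16.npz")["im"],0
c=proj("top",[.56,-.1,.03])[0].astype(int); crop(im,"tz16",tuple(c),40,9)
E
```

```text
28.7 [ 0.5572 -0.2191  0.1095] [[0.003, -0.995, 0.1], [-0.005, 0.1, 0.995], [-1.0, -0.003, -0.005]] [ -5.9  30.  -16.1   0.4 -43.7  -0.2] [ 0.79848783 -0.15359998  0.16348336] 0.2723515676668551
```

View pics/z16.png

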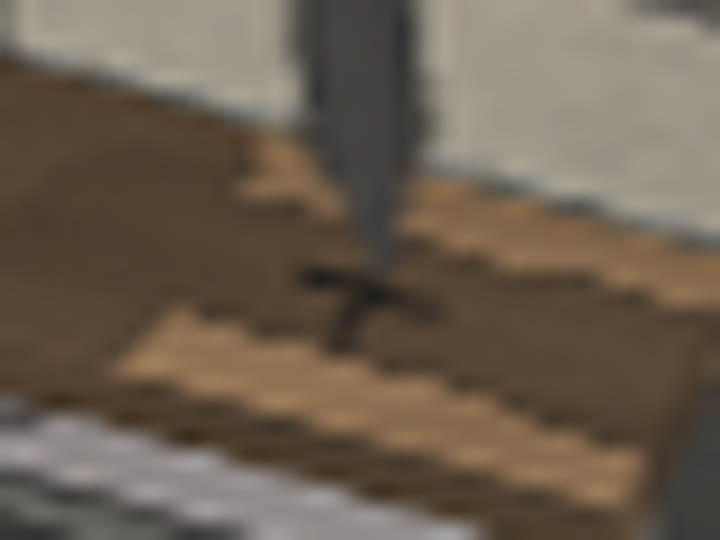

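View pics/tz16.png

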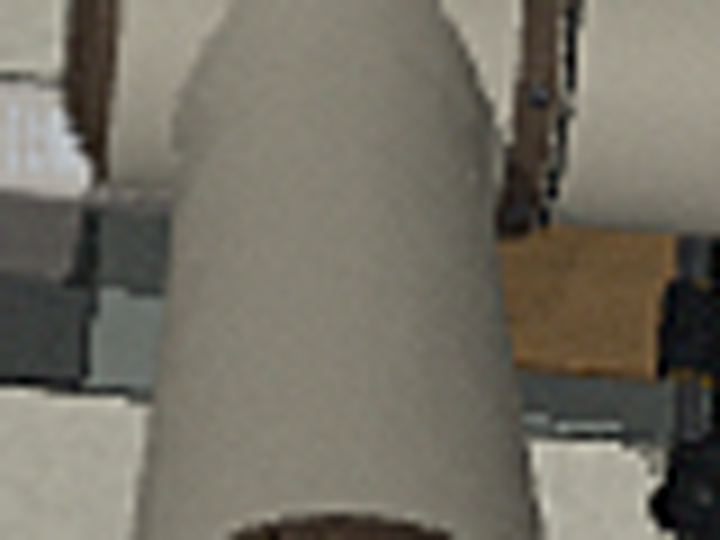

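The punch tip partly hides the cross here and the arm blocks the top view. I'll let go of the pusher, move the arm aside, and measure both views properly.

Emit:
{"fn": "move_arm", "kwargs": {"series": [[[0,0,0,0,0,0,1],[0,0,0,0,0,0,1],[0,0,0,0,0,0,1],[0,0,0,0,0,0,1],[0,0,0,0,0,0.5,1],[0,0,0,0,-0.2,0.9,1],[0,0,0,-0.5,-0.8,0.2,1],[0,0,0,-0.5,-0.8,0,1],[0,0,0,-0.5,-0.8,0,1],[0,0,0,-0.5,-0.8,0,1],[0,0,0,-0.4,-0.8,0,1],[0,0,0,-0.4,-0.8,0,1]]]}}

```text
time_s: 30.3
tcp_pos: [0.3859, -0.5234, 0.2099]
ee_rot: [[0.006, -0.996, 0.092], [-0.008, 0.092, 0.996], [-1.0, -0.006, -0.007]]
wrist_force: [1.5, 0.4, 0.4]
gripper_width: 1.001
```

```bash
python3 look.py 17 .57,-.13,.03 60
python3 - <<'E'
from h import *
for n in ("scene","top"):
    c0=proj(n,[.57,-.11,.03])[0].astype(int)
    im=np.load(f"{n}17.npz")["im"]; crop(im,f"z17{n}",tuple(c0),30,13)
E
```

```text
30.3 [ 0.3859 -0.5234  0.2099] [[0.006, -0.996, 0.092], [-0.008, 0.092, 0.996], [-1.0, -0.006, -0.007]] [-39.3  27.9  -2.5   0.2 -59.1  34. ] [1.50875907 0.37529006 0.44098087] 1.001108811525648
```

View pics/top17.png

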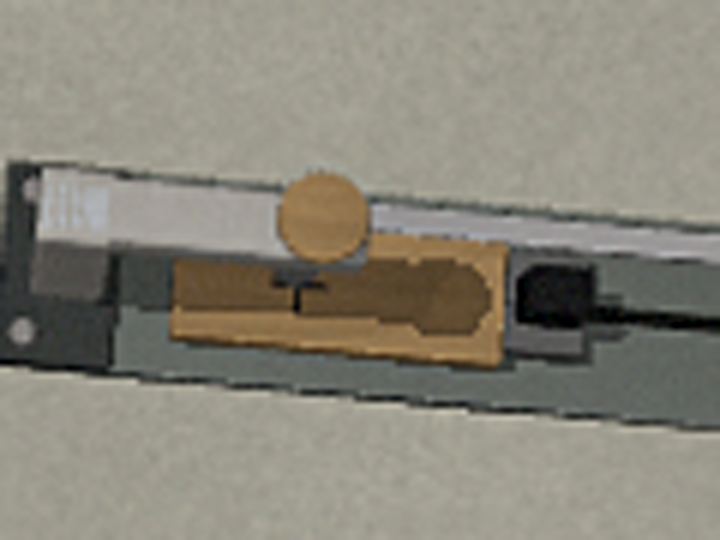

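View pics/z17scene.png

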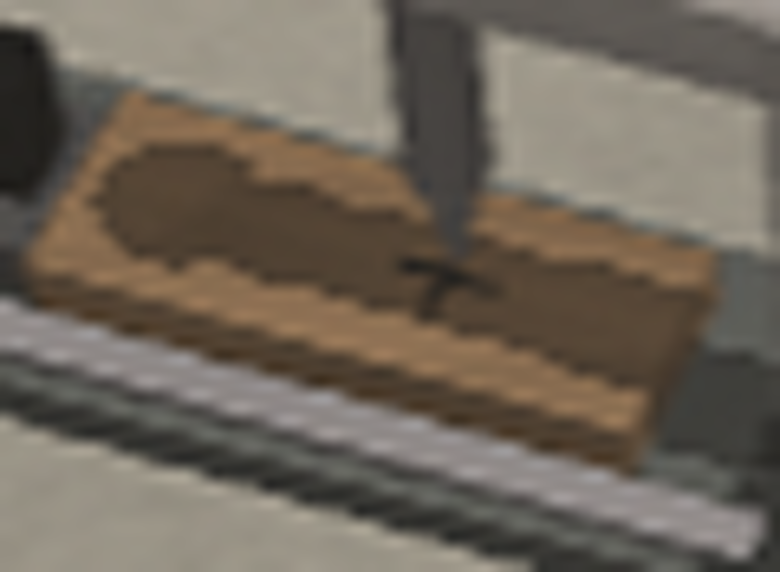

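Run:
```python
from fit import *
from bmeas import BOARD
bed=[((-50,-235,15),(-50,130,15)),((50,-235,15),(50,130,15)),((-46,-240,15),(46,-240,15))]
fence=[((30,-235,21),(30,-40,21)),((44,-235,21),(44,40,21))]
arm=[((-15,80,180),(-15,178,180)),((15,80,180),(15,178,180)),((-12,182,180),(12,182,180))]
edgeb=segs([((-30,-80,35),(-30,80,35)),((-30,-80,35),(30,-80,35)),((-30,80,35),(30,80,35)),((30,-80,35),(30,80,35))],1.)
for n in ("top","scene"):
    im0=np.load(f"{n}0.npz")["im"]; im=np.load(f"{n}17.npz")["im"]
    Js={}
    for nm,S in (("bed",bed),("bed+fence",bed+fence),("all",bed+fence+arm)):
        s=fit({n:im0},segs(S,2.),[.5632,-.154,np.deg2rad(-5.6)],cap=4); Js[nm]=s.x
        print(n,nm,np.round(s.x[:2]*1000,1),round(np.rad2deg(s.x[2]),2),round(s.cost/len(segs(S,2.)),3))
    s=fit({n:im},edgeb,[.5632+.004,-.154+.038,np.deg2rad(-5.6)],cap=4); b=s.x
    print("  board",np.round(b[:2]*1000,1),round(np.rad2deg(b[2]),2),round(s.cost/len(edgeb),3))
    for nm,J in Js.items():
        R=np.array([[np.cos(J[2]),np.sin(J[2])],[-np.sin(J[2]),np.cos(J[2])]]); q=R@(b[:2]-J[:2])*1000
        print("   in jig",nm,"centre",np.round(q,1),"cross y",round(q[1]+20,1))
    big=cv2.resize(im,None,fx=8,fy=8,interpolation=cv2.INTER_CUBIC)
    for u,v in proj(n,T(b,edgeb))*8+3.5: cv2.circle(big,(int(u),int(v)),1,(255,0,0),-1)
    for u,v in proj(n,T(Js["all"],segs(bed+fence,1.)))*8+3.5: cv2.circle(big,(int(u),int(v)),1,(0,0,255),-1)
    x,y=(proj(n,T(b,np.array([[0,0,.035]])))[0]*8).astype(int)
    cv2.imwrite(f"pics/fb_{n}.png",big[y-290:y+290,x-395:x+395,::-1])
```

```text
top bed [ 563.7 -153.4] -6.13 0.104
top bed+fence [ 563.3 -153.9] -6.0 0.099
top all [ 563.2 -153.4] -5.96 0.104
  board [ 577.2 -118.8] -5.82 0.239
   in jig bed centre [ 9.8 35.8] cross y 55.8
   in jig bed+fence centre [10.2 36.4] cross y 56.4
   in jig all centre [10.3 35.9] cross y 55.9
scene bed [ 563.  -155.9] -5.6 0.087
scene bed+fence [ 562.9 -155.9] -5.55 0.06
scene all [ 563.3 -154.5] -5.63 0.136
  board [ 576.8 -120.3] -5.8 0.114
   in jig bed centre [10.3 36.8] cross y 56.8
   in jig bed+fence centre [10.4 36.8] cross y 56.8
   in jig all centre [10.1 35.4] cross y 55.4
```

View pics/fb_top.png

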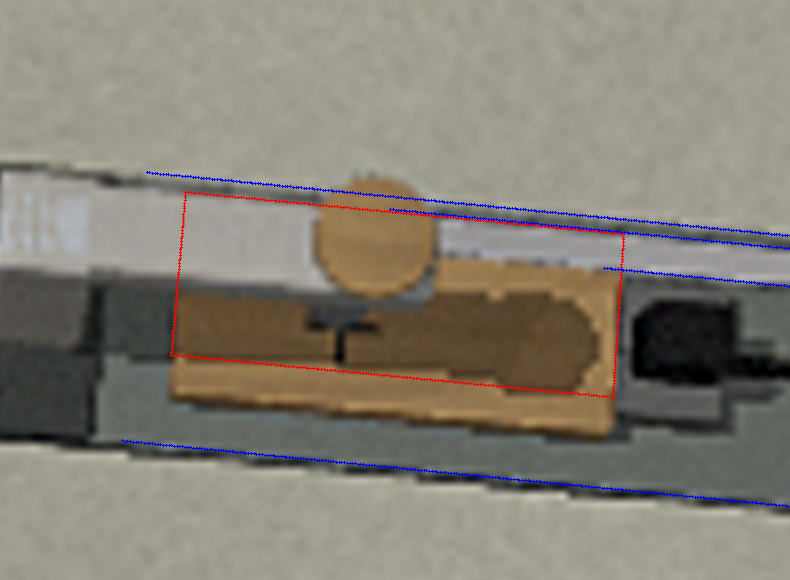

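View pics/fb_scene.png

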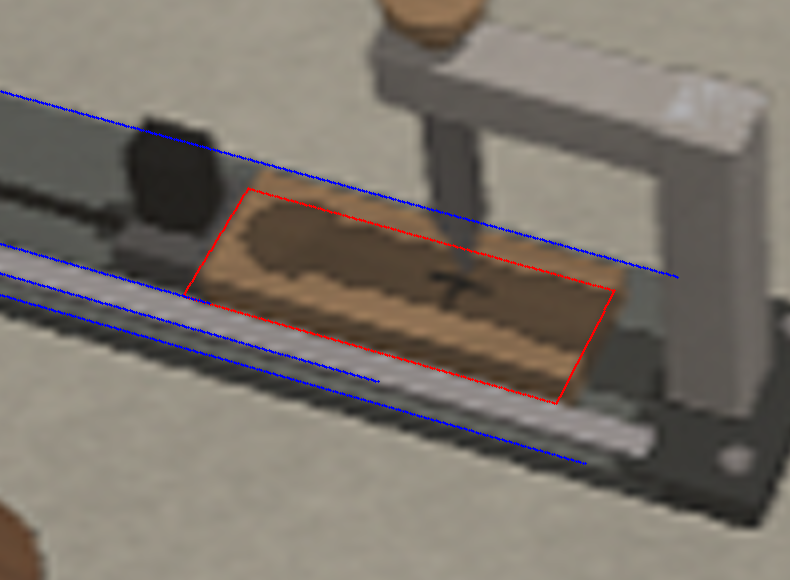

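The board fits locked onto wrong edges (the overlay shows them 10 mm off in x), so I'm discarding them. Next I'll do 1-D searches with the board aligned to the jig.

```bash
cat > one.py <<'E'
from fit import *
import sys
def grad(im):
    g=cv2.cvtColor(im,cv2.COLOR_RGB2Lab).astype(np.float32); g=cv2.resize(g,None,fx=4,fy=4,interpolation=cv2.INTER_CUBIC); g=cv2.GaussianBlur(g,(0,0),2.5)
    return g
def edge1d(n,im,J,seg_of_t,ts,normal):
    # mean colour contrast across the edge vs offset t (difference between +-1.2mm along the jig-frame normal)
    g=grad(im); out=[]
    for t in ts:
        S=segs([seg_of_t(t)],1.)
        def samp(o):
            uv=(proj(n,T(J,S+np.array(normal)*o/1000))*4+1.5).astype(np.float32)
            return cv2.remap(g,uv[:,0].reshape(-1,1),uv[:,1].reshape(-1,1),cv2.INTER_LINEAR).reshape(-1,3)
        out.append(np.linalg.norm(samp(1.5).mean(0)-samp(-1.5).mean(0)))
    return ts[int(np.argmax(out))],max(out)
JJ={"top":[.5633,-.1536,np.deg2rad(-5.97)],"scene":[.5631,-.1552,np.deg2rad(-5.6)]}
if __name__=="__main__":
    k=sys.argv[1]; c=float(sys.argv[2])
    for n in ("top","scene"):
        im=np.load(f"{n}{k}.npz")["im"]; J=JJ[n]
        tr,sr=edge1d(n,im,J,lambda t:((-26,t,35),(24 if n=="scene" else 5,t,35)),np.arange(c-112,c-88,.2),(0,1,0))
        lead,sl=edge1d(n,im,J,lambda t:((-26,t,35),(24 if n=="scene" else -8,t,35)),np.arange(c+48,c+72,.2),(0,1,0))
        near,sn=edge1d(n,im,J,lambda t:((t,c-95,35),(t,c+55,35)),np.arange(-38,-22,.2),(1,0,0))
        crx,sx=edge1d(n,im,J,lambda t:((t,c-90,35),(t,c-35,35)),np.arange(22,38,.2),(1,0,0))
        # jig end edges with same method
        e,se=edge1d(n,np.load(f"{n}0.npz")["im"],J,lambda t:((-46,t,15),(-28,t,15)),np.arange(-248,-232,.2),(0,1,0))
        f,sf=edge1d(n,np.load(f"{n}0.npz")["im"],J,lambda t:((t,-150,21),(t,-20,21)),np.arange(25,35,.2),(1,0,0))
        g2,sg=edge1d(n,np.load(f"{n}0.npz")["im"],J,lambda t:((-12,t,180),(12,t,180)),np.arange(174,190,.2),(0,1,0))
        print(n,"trail",tr,round(sr),"lead",lead,round(sl),"near x",near,round(sn),"far x",crx,round(sx),"| bed end(-240)",e,round(se),"fence(30)",f,round(sf),"arm end(182)",g2,round(sg))
        print("   len",lead-tr,"cross from ends",np.round([tr+100,lead-60],1))
E
python3 one.py 17 56
```

```text
top trail -43.599999999999824 35 lead 115.00000000000016 22 near x -32.59999999999992 38 far x 26.999999999999982 21 | bed end(-240) -241.2000000000004 34 fence(30) 30.19999999999998 38 arm end(182) 182.7999999999995 53
   len 158.59999999999997 cross from ends [56.4 55. ]
scene trail -43.599999999999824 19 lead 115.80000000000017 9 near x -35.39999999999996 17 far x 37.79999999999994 23 | bed end(-240) -248.0 1 fence(30) 30.39999999999998 23 arm end(182) 183.79999999999944 18
   len 159.39999999999998 cross from ends [56.4 55.8]
```

```bash
python3 one.py 12 -20; python3 one.py 15 51
python3 - <<'E'
from h import *
for n in ("scene","top"):
    im=np.load(f"{n}17.npz")["im"]
    c0=proj(n,[.572,-.155,.03])[0].astype(int); crop(im,f"gap{n}",tuple(c0),18,20)
E
```

```text
top trail -132.0 2 lead 39.19999999999996 26 near x -30.799999999999898 18 far x 31.399999999999967 0 | bed end(-240) -241.2000000000004 34 fence(30) 30.19999999999998 38 arm end(182) 182.7999999999995 53
   len 171.19999999999996 cross from ends [-32.  -20.8]
scene trail -119.6000000000007 17 lead 39.99999999999996 11 near x -35.19999999999996 21 far x 37.79999999999994 24 | bed end(-240) -248.0 1 fence(30) 30.39999999999998 23 arm end(182) 183.79999999999944 18
   len 159.60000000000065 cross from ends [-19.6 -20. ]
top trail -44.19999999999976 40 lead 114.60000000000022 24 near x -32.59999999999992 4 far x 24.199999999999992 6 | bed end(-240) -241.2000000000004 34 fence(30) 30.19999999999998 38 arm end(182) 182.7999999999995 53
   len 158.79999999999998 cross from ends [55.8 54.6]
scene trail -46.9999999999998 11 lead 112.6000000000002 10 near x -34.99999999999996 20 far x 37.79999999999994 7 | bed end(-240) -248.0 1 fence(30) 30.39999999999998 23 arm end(182) 183.79999999999944 18
   len 159.6 cross from ends [53.  52.6]
```

View pics/gaptop.png

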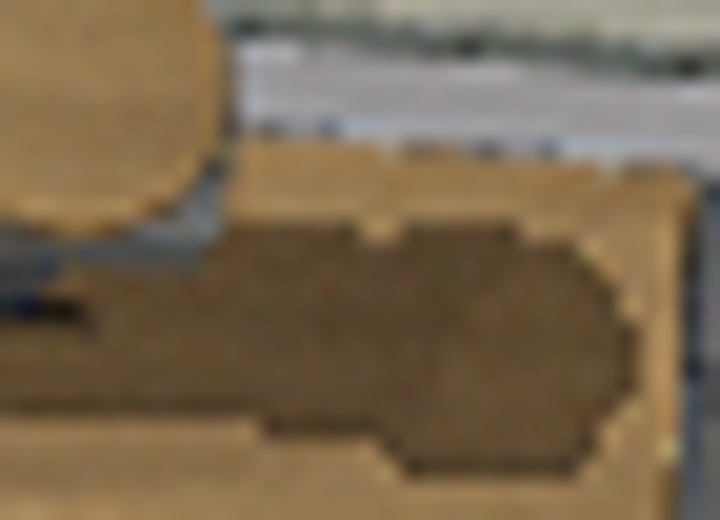

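View pics/gapscene.png

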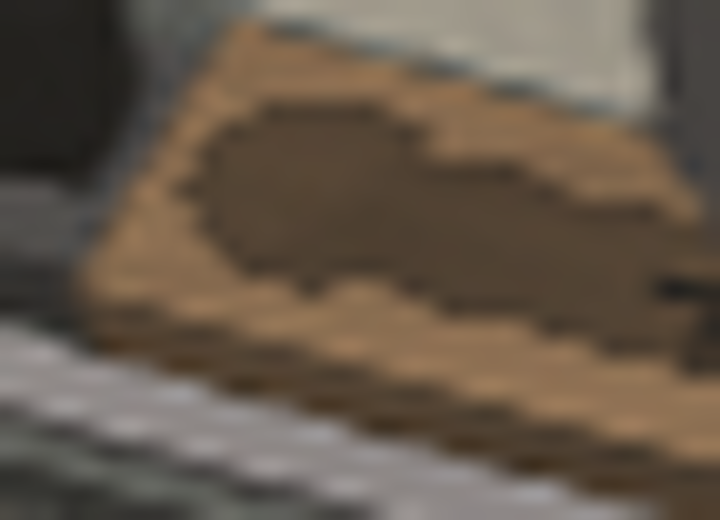

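Run:
```python
from one import *
n="top"; im=np.load("top17.npz")["im"]; J=JJ[n]
for a,b in ((-80,-50),(-75,-48),(-82,-66)):
    print("pusher near(-25)",edge1d(n,im,J,lambda t:((t,a,35.5),(t,b,35.5)),np.arange(-33,-18,.2),(1,0,0)),"far(25)",edge1d(n,im,J,lambda t:((t,a,35.5),(t,b,35.5)),np.arange(18,33,.2),(1,0,0)))
for a,b in ((-40,0),(-40,110),(20,110)):
    print("board near",edge1d(n,im,J,lambda t:((t,a,35),(t,b,35)),np.arange(-38,-22,.2),(1,0,0)))
print("board far",edge1d(n,im,J,lambda t:((t,-40,35),(t,15,35)),np.arange(22,38,.2),(1,0,0)))
# grip x at its top in both cams, z 76 rough
for n in("top","scene"):
    im=np.load(f"{n}17.npz")["im"];J=JJ[n]
    print(n,"grip",[edge1d(n,im,J,lambda t:((t,-72,76),(t,-56,76)),np.arange(a,b,.2),(1,0,0)) for a,b in((-18,-6),(6,18))],
     "grip y",[edge1d(n,im,J,lambda t:((-8,t,76),(8,t,76)),np.arange(a,b,.2),(0,1,0)) for a,b in((-90,-72),(-56,-40))])
# start grip
    im=np.load(f"{n}0.npz")["im"]
    print("  start grip y",[edge1d(n,im,J,lambda t:((-8,t,76),(8,t,76)),np.arange(a,b,.2),(0,1,0)) for a,b in((-226,-208),(-194,-178))])
```

```text
pusher near(-25) (np.float64(-29.59999999999995), np.float32(38.316914)) far(25) (np.float64(26.999999999999968), np.float32(45.113567))
pusher near(-25) (np.float64(-29.59999999999995), np.float32(36.35027)) far(25) (np.float64(26.999999999999968), np.float32(45.587296))
pusher near(-25) (np.float64(-29.799999999999955), np.float32(39.49893)) far(25) (np.float64(27.399999999999967), np.float32(42.88762))
board near (np.float64(-32.39999999999992), np.float32(43.204754))
board near (np.float64(-32.59999999999992), np.float32(38.11462))
board near (np.float64(-32.799999999999926), np.float32(35.134705))
board far (np.float64(26.999999999999982), np.float32(21.694988))
top grip [(np.float64(-18.0), np.float32(49.10461)), (np.float64(10.800000000000004), np.float32(44.093037))] grip y [(np.float64(-79.99999999999986), np.float32(35.179676)), (np.float64(-43.39999999999982), np.float32(43.36641))]
  start grip y [(np.float64(-218.20000000000044), np.float32(44.842926)), (np.float64(-178.2000000000009), np.float32(35.6924))]
scene grip [(np.float64(-10.600000000000026), np.float32(49.84071)), (np.float64(17.80000000000001), np.float32(2.5926452))] grip y [(np.float64(-78.19999999999983), np.float32(34.220776)), (np.float64(-42.999999999999815), np.float32(21.947485))]
  start grip y [(np.float64(-216.80000000000052), np.float32(53.82723)), (np.float64(-178.60000000000088), np.float32(17.56996))]
```

Run:
```python
from one import *
for n in ("top","scene"):
    J=JJ[n]
    for k,ys in (("17",(-38,-22)),("17",(30,50)),("0",(-38,-22))):
        im=np.load(f"{n}{k}.npz")["im"].astype(np.float32)
        row=[]
        for x in np.arange(-42,52,1.):
            S=segs([((x,ys[0],35),(x,ys[1],35))],1.)
            uv=proj(n,T(J,S)).astype(np.float32)
            row.append(cv2.remap(im,uv[:,0].reshape(-1,1),uv[:,1].reshape(-1,1),cv2.INTER_LINEAR).reshape(-1,3).mean(0))
        row=np.array(row)
        print(n,k,ys); 
        for lo,hi in ((-42,-22),(20,52)):
            print("  ",lo," ".join(f"{int(a[0])}/{int(a[2])}" for a,x in zip(row,np.arange(-42,52,1.)) if lo<=x<hi))
```

```text
top 17 (-38, -22)
   -42 98/98 98/99 100/100 98/100 87/87 70/66 57/47 62/39 75/39 94/44 118/59 141/74 154/83 153/82 150/80 147/79 146/78 145/77 145/77 146/78
   20 143/75 142/74 142/72 142/73 142/78 142/85 140/98 143/119 148/143 154/157 155/157 155/154 153/152 152/151 152/150 152/150 152/150 151/150 146/144 131/130 115/115 101/101 98/98 98/97 109/106 127/119 144/131 155/140 159/143 162/146 161/146 160/145
top 17 (30, 50)
   -42 97/98 97/98 97/99 96/97 92/94 87/83 80/64 76/45 85/40 111/54 139/73 154/82 152/82 146/78 142/76 139/75 137/74 136/74 138/74 139/75
   20 143/76 141/75 140/74 139/74 139/74 139/75 139/74 138/74 140/75 142/77 145/79 147/80 147/80 147/80 147/79 147/79 147/79 146/78 145/77 144/76 143/76 144/76 144/76 145/77 147/79 148/81 147/82 147/84 146/86 146/92 147/98 147/105
top 0 (-38, -22)
   -42 95/94 96/94 96/94 96/94 96/94 95/94 94/93 93/93 93/92 94/93 95/93 96/94 96/95 96/95 96/96 92/92 82/82 72/72 67/68 67/67
   20 95/93 93/93 92/92 90/91 87/87 84/83 91/90 117/115 145/143 161/158 159/156 154/151 151/148 150/147 150/147 150/147 149/147 149/147 144/142 130/128 114/113 99
[... 548 characters left out ...]
1/64 70/64 70/64 71/63 72/63 75/64 77/64 80/65 83/66 86/66 90/67 94/68 98/69 101/69
   20 142/83 143/83 143/84 144/84 144/84 141/82 133/78 122/72 107/64 94/57 85/53 80/50 78/49 77/49 77/48 76/47 76/46 77/49 84/58 95/74 110/94 125/114 136/127 141/134 143/136 143/135 142/134 141/134 141/134 143/135 144/136 141/134
scene 0 (-38, -22)
   -42 153/134 154/134 154/135 155/135 153/134 149/131 141/125 129/115 116/105 104/96 95/89 90/85 87/84 86/83 86/83 86/83 87/83 87/83 88/83 88/83
   20 61/57 66/62 69/65 71/66 71/67 71/67 72/68 73/69 75/71 79/74 82/78 85/81 87/82 87/82 86/82 85/81 84/81 86/81 89/85 96/91 108/102 120/114 130/123 137/129 139/132 140/132 140/132 139/132 139/132 140/133 141/134 140/133
```

Run:
```python
from one import *
n="scene"; J=JJ[n]
for k,ys in (("12",(-110,-90)),("12",(0,30)),("14",(-75,-60)),("15",(-30,-10)),("15",(70,95)),("17",(-30,-10)),("17",(70,95))):
    im=np.load(f"{n}{k}.npz")["im"].astype(np.float32); row=[]; xs=np.arange(20,46,1.)
    for x in xs:
        uv=proj(n,T(J,segs([((x,ys[0],35),(x,ys[1],35))],1.))).astype(np.float32)
        row.append(cv2.remap(im,uv[:,0].reshape(-1,1),uv[:,1].reshape(-1,1),cv2.INTER_LINEAR).reshape(-1,3).mean(0))
    print(k,ys," ".join(str(int(a[0])) for a in row))
```

```text
12 (-110, -90) 133 133 134 135 136 136 131 123 111 99 90 85 83 82 82 81 80 80 84 93 107 123 136 143 146 147
12 (0, 30) 134 135 135 135 136 138 139 137 130 118 104 91 83 79 77 77 77 78 83 93 107 123 135 142 144 143
14 (-75, -60) 83 83 82 83 83 84 85 85 85 84 83 82 82 83 83 83 83 82 83 84 86 89 91 91 91 91
15 (-30, -10) 84 84 84 84 85 86 87 87 86 85 84 83 83 83 83 83 83 82 82 82 84 86 88 88 88 91
15 (70, 95) 135 135 136 137 137 135 128 117 103 91 83 79 78 78 78 78 78 81 87 99 114 128 139 144 145 145
17 (-30, -10) 133 135 135 136 137 135 131 121 109 97 89 85 83 83 83 82 82 84 89 98 110 124 134 140 143 143
17 (70, 95) 134 133 134 135 136 134 127 116 103 91 83 79 78 78 78 77 77 80 87 98 113 127 137 142 144 144
```

Comparing height-matched edge profiles in both cameras, the board has a ~2–3 mm gap to the fence: the leading end moved off when the pusher squared it up. The cross is ~4 mm short of the tip. I'll nudge the board against the fence with the near finger, gripper open and straddling, and then finish the push.

Emit:
{"fn": "move_arm", "kwargs": {"series": [[[0.05,0.04,0,0.4,0.7,0,1],[0,0,0,0.45,0.85,0,1],[0,0,0,0.45,0.85,0,1],[0,0,0,0.45,0.85,0,1],[0,0,0,0.45,0.85,0,1],[0,0,0,0.45,0.85,0,1],[0,0,0,0.3,0.7,0,1],[0,0,0,0,0,0,1]]]}}

```text
time_s: 31.4
tcp_pos: [0.5641, -0.1728, 0.2085]
ee_rot: [[0.0, -0.995, 0.1], [0.0, 0.1, 0.995], [-1.0, -0.0, 0.0]]
wrist_force: [-0.4, -0.5, 0.2]
gripper_width: 1.0
```

Emit:
{"fn": "move_arm", "kwargs": {"series": [[[0,0,0,0.04,0.05,-0.3,1],[0,0,0,0,0,-0.6,1],[0,0,0,0,0,-0.6,1],[0,0,0,0,0,-0.2,1],[0,0,0,0,0,0,1]]]}}

```text
time_s: 32.02
tcp_pos: [0.5657, -0.1701, 0.1059]
ee_rot: [[0.003, -0.995, 0.1], [-0.0, 0.1, 0.995], [-1.0, -0.003, 0.0]]
wrist_force: [0.3, 0.5, 0.2]
gripper_width: 1.002
```

Emit:
{"fn": "move_arm", "kwargs": {"series": [[[0,0,0,0,0,-0.1,1],[0,0,0,0,0,-0.04,1],[0,0,0,0.05,-0.005,0,1],[0,0,0,0.05,-0.005,0,1],[0,0,0,0,0,0,1]]]}}

```text
time_s: 32.65
tcp_pos: [0.5741, -0.1713, 0.1009]
ee_rot: [[0.01, -0.995, 0.1], [-0.001, 0.1, 0.995], [-1.0, -0.01, 0.0]]
wrist_force: [-0.5, -0.3, 0.3]
gripper_width: 1.0
```

Emit:
{"fn": "move_arm", "kwargs": {"series": [[[0,0,0,0.04,-0.004,0,1]]]}}

```text
time_s: 32.78
tcp_pos: [0.575, -0.1714, 0.1007]
ee_rot: [[0.006, -0.995, 0.1], [-0.0, 0.1, 0.995], [-1.0, -0.006, 0.0]]
wrist_force: [-4.8, 1.7, 3.3]
gripper_width: 0.999
```

Emit:
{"fn": "move_arm", "kwargs": {"series": [[[0,0,0,0.03,-0.003,0,1]]]}}

```text
time_s: 32.9
tcp_pos: [0.5753, -0.1715, 0.1004]
ee_rot: [[0.001, -0.995, 0.1], [-0.0, 0.1, 0.995], [-1.0, -0.001, 0.0]]
wrist_force: [-4.4, 1.7, 2.9]
gripper_width: 1.001
```

Emit:
{"fn": "move_arm", "kwargs": {"series": [[[0,0,0,0.06,-0.006,0,1]]]}}

```text
time_s: 33.02
tcp_pos: [0.5759, -0.1717, 0.0998]
ee_rot: [[-0.007, -0.995, 0.101], [0.001, 0.101, 0.995], [-1.0, 0.007, 0.0]]
wrist_force: [-9.0, 1.5, 5.5]
gripper_width: 0.999
```

Emit:
{"fn": "move_arm", "kwargs": {"series": [[[0,0,0,0.08,-0.008,0,1]]]}}

```text
time_s: 33.15
tcp_pos: [0.5767, -0.172, 0.0991]
ee_rot: [[-0.018, -0.995, 0.102], [0.002, 0.102, 0.995], [-1.0, 0.018, 0.0]]
wrist_force: [-10.1, 3.3, 6.5]
gripper_width: 1.0
```

```bash
python3 look.py 18 .57,-.13,.03 60
python3 - <<'E'
from one import *
n="scene"; J=JJ[n]
for k,ys in (("18",(-35,-10)),("18",(10,30)),("18",(70,95)),("18",(95,110))):
    im=np.load(f"{n}{k}.npz")["im"].astype(np.float32); row=[]; xs=np.arange(20,46,1.)
    for x in xs:
        uv=proj(n,T(J,segs([((x,ys[0],35),(x,ys[1],35))],1.))).astype(np.float32)
        row.append(cv2.remap(im,uv[:,0].reshape(-1,1),uv[:,1].reshape(-1,1),cv2.INTER_LINEAR).reshape(-1,3).mean(0))
    print(k,ys," ".join(str(int(a[0])) for a in row))
E
```

```text
33.15 [ 0.5767 -0.172   0.0991] [[-0.018, -0.995, 0.102], [0.002, 0.102, 0.995], [-1.0, 0.018, 0.0]] [ -1.2  31.5 -15.1  -0.1 -44.5  -4.5] [-10.14587271   3.34691162   6.50238439] 0.9998640031264362
18 (-35, -10) 38 38 38 38 38 38 38 37 37 37 37 37 37 38 39 40 40 40 38 36 35 35 35 36 36 36
18 (10, 30) 86 86 87 87 87 88 88 88 88 87 86 84 83 82 82 81 80 78 78 78 80 83 85 87 88 88
18 (70, 95) 119 119 120 121 124 124 121 114 103 93 85 80 78 77 77 77 77 78 84 94 108 123 134 140 143 142
18 (95, 110) 136 136 136 137 138 138 135 126 112 98 87 80 78 77 77 77 77 80 86 96 110 124 135 142 144 145
```

View pics/scene18.png

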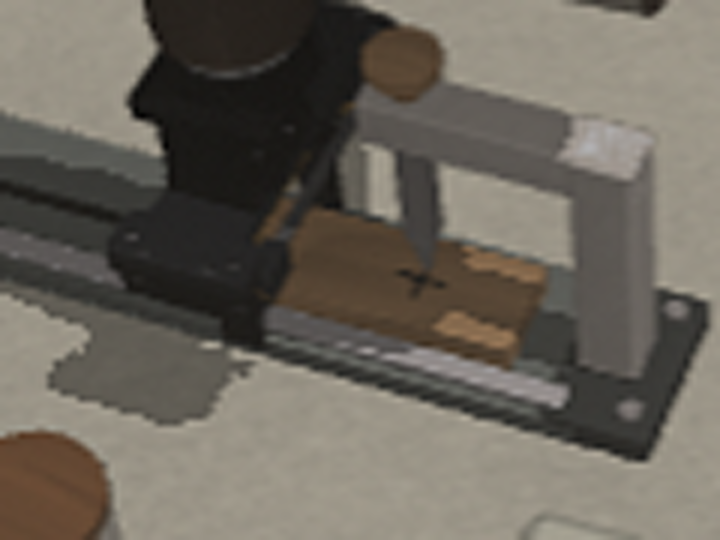

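Run:
```python
from one import *
for n in ("scene","top"):
  J=JJ[n]
  for k,ys,z in (("17",(-62,-48),35.5),("17",(-82,-72),35.5),("0",(-200,-186),35.5)):
    im=np.load(f"{n}{k}.npz")["im"].astype(np.float32); row=[]; xs=np.arange(-36,40,1.)
    for x in xs:
        uv=proj(n,T(J,segs([((x,ys[0],z),(x,ys[1],z))],1.))).astype(np.float32)
        row.append(cv2.remap(im,uv[:,0].reshape(-1,1),uv[:,1].reshape(-1,1),cv2.INTER_LINEAR).reshape(-1,3).mean(0))
    print(n,k,ys,"from -36:"," ".join(str(int(a[0])) for a in row))
  im=np.load(f"{n}17.npz")["im"]; c0=proj(n,T(J,np.array([[0,-55,35]])/1000))[0].astype(int); crop(im,f"p17{n}",tuple(c0),20,18)
```

```text
scene 17 (-62, -48) from -36: 145 134 122 111 101 93 88 84 81 78 75 72 68 65 62 60 57 55 52 50 48 47 46 44 44 43 43 42 41 41 41 41 41 41 41 40 40 39 39 40 40 40 40 40 43 47 55 63 71 77 80 80 80 80 80 80 80 80 79 77 73 68 62 57 54 52 52 52 51 51 51 50 52 58 69 84
scene 17 (-82, -72) from -36: 34 34 35 35 36 36 37 37 37 37 37 37 37 37 37 37 36 36 35 35 34 34 34 35 35 35 35 35 35 34 34 34 34 34 34 34 34 34 34 34 34 34 35 36 39 43 50 58 65 71 75 76 76 76 76 77 79 79 78 76 74 70 65 60 57 57 57 59 60 62 62 61 61 65 74 89
scene 0 (-200, -186) from -36: 138 129 120 109 101 95 91 88 85 82 79 76 73 71 69 67 64 61 57 53 49 46 44 42 42 41 40 40 40 39 38 38 38 38 38 38 38 38 38 38 38 38 39 40 42 45 50 57 65 71 75 77 77 78 78 78 78 78 77 75 72 67 62 57 54 52 50 50 49 48 48 47 48 52 60 73
top 17 (-62, -48) from -36: 94 91 88 89 91 92 83 64 44 40 50 62 74 83 90 90 90 89 90 90 91 90 88 81 61 38 18 15 14 14 16 17 19 21 22 24 25 26 24 23 21 20 19 18 19 21 23 29 35 39 43 50 57 63 74 86 91 87 83 81 81 83 103 130 154 161 159 156 155 155 154 154 154 154 148 141
top 17 (-82, -72) from -36: 98 98 99 100 102 96 77 58 46 43 40 50 67 83 89 89 89 88 88 88 89 91 91 70 44 21 14 9 5 7 10 13 16 19 21 22 22 23 22 22 21 20 19 18 19 20 20 20 19 18 17 15 20 33 46 61 75 87 86 80 74 83 100 117 134 147 158 158 156 155 154 154 154 156 157 157
top 0 (-200, -186) from -36: 92 93 94 96 97 97 93 87 69 52 38 47 61 75 81 84 86 86 85 85 86 89 89 78 65 50 38 27 19 18 18 19 20 21 22 22 21 20 19 17 17 17 17 19 21 23 24 24 25 33 43 51 55 63 71 76 82 87 86 81 75 71 69 75 103 135 158 159 154 150 150 149 149 151 152 150
```

View pics/p17top.png

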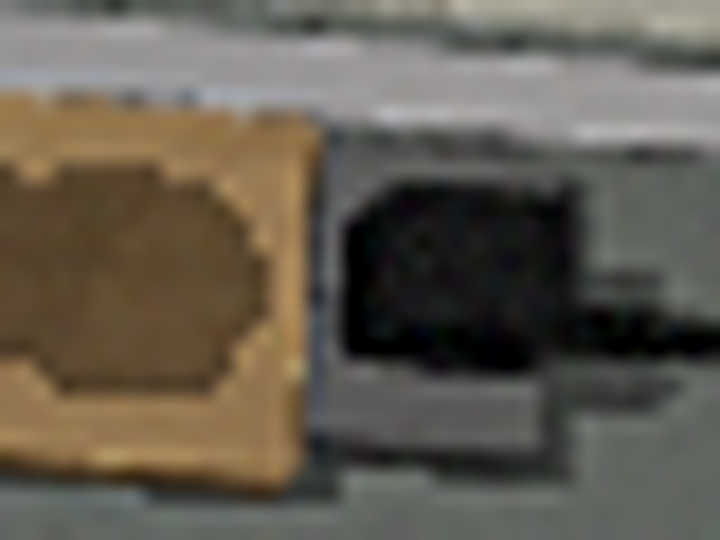

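View pics/p17scene.png

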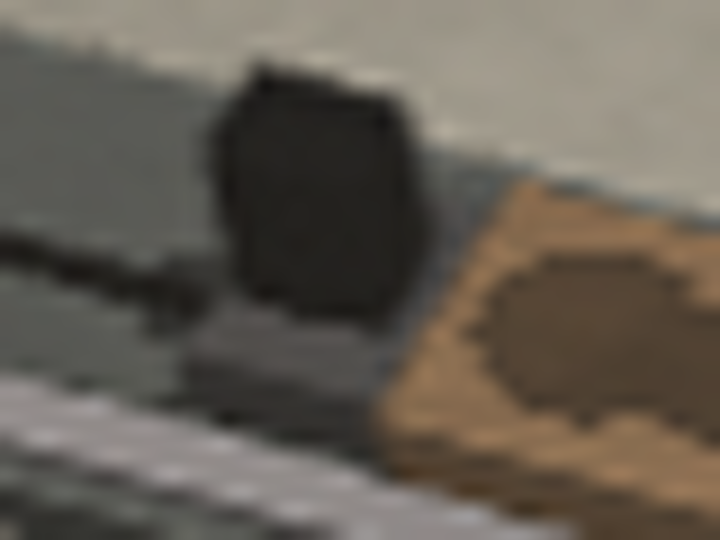

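Emit:
{"fn": "move_arm", "kwargs": {"series": [[[0,0,0,-0.1,0.01,0,1],[0,0,0,0,0,0.6,1],[0,0,0,0,-0.1,0.9,1],[0,0,0,-0.5,-0.8,0.2,1],[0,0,0,-0.5,-0.8,0,1],[0,0,0,-0.5,-0.8,0,1],[0,0,0,-0.5,-0.8,0,1],[0,0,0,-0.5,-0.8,0,1]]]}}

```text
time_s: 34.25
tcp_pos: [0.4266, -0.4231, 0.208]
ee_rot: [[0.011, -0.996, 0.091], [-0.01, 0.091, 0.996], [-1.0, -0.012, -0.009]]
wrist_force: [1.9, -0.4, -0.4]
gripper_width: 1.0
```

```bash
python3 look.py 19 .57,-.13,.03 60
cat > prof.py <<'E'
from one import *
def cross(n,k,fixed,xs,axis,chan=0):
    J=JJ[n]; im=np.load(f"{n}{k}.npz")["im"].astype(np.float32); row=[]
    for x in xs:
        a=((x,fixed[0],35),(x,fixed[1],35)) if axis=="x" else ((fixed[0],x,35),(fixed[1],x,35))
        uv=proj(n,T(J,segs([a],1.))).astype(np.float32)
        row.append(cv2.remap(im,uv[:,0].reshape(-1,1),uv[:,1].reshape(-1,1),cv2.INTER_LINEAR).reshape(-1,3).mean(0))
    row=np.array(row); v=row[:,chan]; m=(v.max()+v.min())/2
    i=[j for j in range(len(v)-1) if (v[j]-m)*(v[j+1]-m)<0]
    return [round(float(xs[j]+(xs[1]-xs[0])*(m-v[j])/(v[j+1]-v[j])),2) for j in i]
if __name__=="__main__":
    import sys
    for k in sys.argv[1:]:
        for y in ((-38,-28),(-28,-10),(-10,10),(10,30),(70,95),(95,110)):
            print(k,y,"scene far",cross("scene",k,y,np.arange(23,35,.5),"x"),"top near",cross("top",k,y,np.arange(-36,-28,.5),"x",0))
        print("top far B",cross("top",k,(-38,-15),np.arange(22,31,.5),"x",2))
E
python3 prof.py 17 19
```

```text
34.25 [ 0.4266 -0.4231  0.208 ] [[0.011, -0.996, 0.091], [-0.01, 0.091, 0.996], [-1.0, -0.012, -0.009]] [-29.3  23.4 -10.4   0.2 -55.4  23.9] [ 1.90259577 -0.38852256 -0.3516666 ] 1.0002481338136355
17 (-38, -28) scene far [27.97] top near [-32.6]
17 (-28, -10) scene far [28.01] top near [-32.69]
17 (-10, 10) scene far [27.69] top near [-32.71]
17 (10, 30) scene far [27.87] top near [-33.15]
17 (70, 95) scene far [27.69] top near [-33.48]
17 (95, 110) scene far [27.79] top near [-33.34]
top far B [26.78]
19 (-38, -28) scene far [30.18] top near [-30.99]
19 (-28, -10) scene far [29.81] top near [-30.39]
19 (-10, 10) scene far [29.56] top near [-31.31]
19 (10, 30) scene far [29.21] top near [-31.04]
19 (70, 95) scene far [28.42] top near [-32.88]
19 (95, 110) scene far [28.33] top near [-33.17]
top far B [28.59]
```

The nudge worked at the trailing end (now flush: 30.2), while the leading end is still ~2 mm off, a skew of about 0.75°. The square pusher face should turn it parallel, with its trailing corner already on the fence. Checking the y position, then the final push.

```bash
cat > ends.py <<'E'
from prof import *
import sys
for k in sys.argv[1:]:
    for n in ("scene","top"):
        for x in ((-24,-14),(-8,2),(10,20)):
            print(k,n,x,"trail",cross(n,k,x,np.arange(-50,-34,.5),"y",0),"lead",cross(n,k,x,np.arange(108,126,.5),"y",0))
E
python3 ends.py 17 19
```

```text
17 scene (-24, -14) trail [-43.63] lead [113.98]
17 scene (-8, 2) trail [-44.51, -34.8] lead [115.73]
17 scene (10, 20) trail [-42.99] lead [117.14]
17 top (-24, -14) trail [-43.71] lead [114.89]
17 top (-8, 2) trail [-44.25, -36.31] lead [115.96]
17 top (10, 20) trail [-42.51] lead [116.78]
19 scene (-24, -14) trail [-43.59] lead [114.34]
19 scene (-8, 2) trail [-44.28, -34.81] lead [116.58]
19 scene (10, 20) trail [-42.65] lead [117.76]
19 top (-24, -14) trail [-43.0] lead [114.9]
19 top (-8, 2) trail [-44.28, -36.29] lead [116.06]
19 top (10, 20) trail [-42.47] lead [109.26, 111.08, 115.76]
```

Emit:
{"fn": "move_arm", "kwargs": {"series": [[[0.07,0.08,-0.06,0.45,0.7,0,1],[0,0,0,0.45,0.7,0,1],[0,0,0,0.45,0.7,0,1],[0,0,0,0.45,0.7,0,1],[0,0,0,0.35,0.55,-0.1,1],[0,0,0,0,0,0,1]]]}}

```text
time_s: 35.1
tcp_pos: [0.562, -0.2191, 0.2035]
ee_rot: [[0.017, -0.994, 0.108], [-0.006, 0.108, 0.994], [-1.0, -0.018, -0.004]]
wrist_force: [-0.6, -0.7, 0.2]
gripper_width: 0.998
```

Emit:
{"fn": "move_arm", "kwargs": {"series": [[[0.04,0.12,0.08,-0.03,0,-0.3,1],[0,0,0,0,0,-0.6,1],[0,0,0,0,0,-0.4,1],[0,0,0,0,0,0,1]]]}}

```text
time_s: 35.6
tcp_pos: [0.5589, -0.2208, 0.1212]
ee_rot: [[0.001, -0.995, 0.098], [0.001, 0.098, 0.995], [-1.0, -0.001, 0.001]]
wrist_force: [0.4, 0.3, -1.1]
gripper_width: 0.999
```

Emit:
{"fn": "move_arm", "kwargs": {"series": [[[0,0,0,-0.02,0.02,-0.17,1],[0,0,0,0,0,-0.02,1],[0,0,0,0,0,0,0.1],[0,0,0,0,0,0,0.1],[0,0,0,0,0,0,0.1],[0,0,0,0,0,0,0.1],[0,0,0,0,0,0,0.1],[0,0,0,0,0,0,0.1],[0,0,0,0,0,0,0.1],[0,0,0,0,0,0,0.1]]]}}

```text
time_s: 36.85
tcp_pos: [0.5571, -0.2208, 0.112]
ee_rot: [[0.002, -0.995, 0.099], [0.0, 0.099, 0.995], [-1.0, -0.002, 0.001]]
wrist_force: [-0.6, -0.5, 1.1]
gripper_width: 0.272
```

Emit:
{"fn": "move_arm", "kwargs": {"series": [[[0,0,0,0.003,0.028,0,0.1],[0,0,0,0.003,0.028,0,0.1],[0,0,0,0,0,0,0.1]]]}}

```text
time_s: 37.22
tcp_pos: [0.5574, -0.2183, 0.112]
ee_rot: [[0.002, -0.995, 0.099], [-0.001, 0.099, 0.995], [-1.0, -0.002, -0.001]]
wrist_force: [-0.5, -0.7, 0.9]
gripper_width: 0.272
```

Moved 2.5 mm. One more small step, then a check of the scene view.

Emit:
{"fn": "move_arm", "kwargs": {"series": [[[0,0,0,0.002,0.022,0,0.1],[0,0,0,0,0,0,0.1]]]}}

```text
time_s: 37.48
tcp_pos: [0.5575, -0.217, 0.112]
ee_rot: [[0.002, -0.995, 0.099], [-0.001, 0.099, 0.995], [-1.0, -0.002, -0.001]]
wrist_force: [-1.7, -1.9, 0.9]
gripper_width: 0.277
```

```bash
python3 look.py 20 .57,-.13,.03 60; python3 prof.py 20
python3 - <<'E'
from h import *
n="scene"
c0=proj(n,[.57,-.11,.03])[0].astype(int)-np.array([36,27])
im=np.load("scene20.npz")["im"]
a=im[c0[1]+10:c0[1]+40,c0[0]+20:c0[0]+60]
cv2.imwrite("pics/z20.png",cv2.resize(a,None,fx=18,fy=18,interpolation=cv2.INTER_CUBIC)[:,:,::-1])
E
```

```text
37.475 [ 0.5575 -0.217   0.112 ] [[0.002, -0.995, 0.099], [-0.001, 0.099, 0.995], [-1.0, -0.002, -0.001]] [ -5.8  29.9 -15.8   0.1 -44.2   0. ] [-1.74657071 -1.87391708  0.92257298] 0.27739212494157905
20 (-38, -28) scene far [32.34] top near [-31.09]
20 (-28, -10) scene far [26.07, 30.65] top near [-30.55]
20 (-10, 10) scene far [31.01] top near [-31.33]
20 (10, 30) scene far [30.27] top near [-31.82]
20 (70, 95) scene far [29.91] top near [-31.98]
20 (95, 110) scene far [29.65] top near [-30.4]
top far B [25.25]
```

View pics/z20.png

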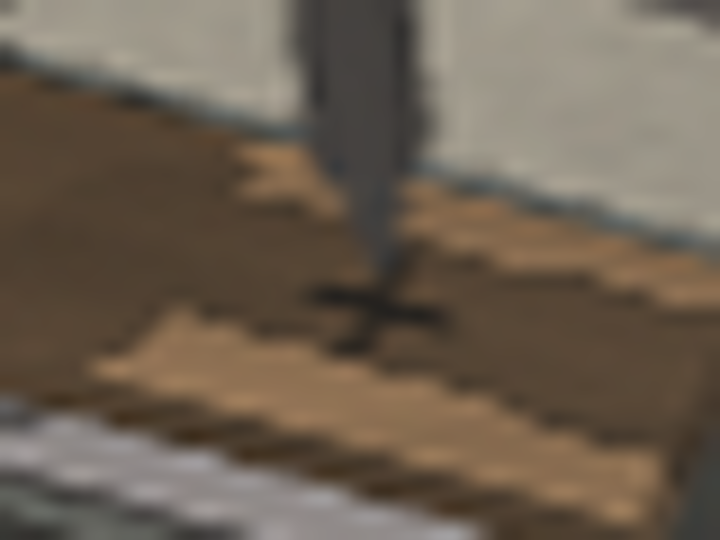

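The board is now parallel and flush (far edge 29.7–30), and the cross centre is at about (378,306) in the crop. I'll check the punch axis prediction against the picture to get the remaining offset.

Run:
```python
from prof import *
n="scene"; J=JJ[n]
c0=proj(n,[.57,-.11,.03])[0].astype(int)-np.array([36,27])
Z=lambda X:np.round(((proj(n,T(J,np.array(X,float)/1000))-c0-np.array([20,10]))+.5)*18-.5)
print("axis",Z([[0,60,z] for z in (35,46,55,65,75)]).tolist())
im=np.load("scene20.npz")["im"].astype(np.float32)
g=im.mean(2)
for z in (62,66,70,74):
    u,v=proj(n,T(J,np.array([[0,60,z]])/1000))[0]
    xs=np.arange(-7,7.01,.25); val=cv2.remap(g,(u+xs).astype(np.float32).reshape(1,-1),np.full((1,len(xs)),v,np.float32),cv2.INTER_LINEAR)[0]
    m=(val.max()+val.min())/2; i=[j for j in range(len(xs)-1) if (val[j]-m)*(val[j+1]-m)<0]
    print(z,[round(float(xs[j]+.25*(m-val[j])/(val[j+1]-val[j])),2) for j in i])
def prof(xr,ys):
    o=[]
    for y in ys:
        uv=proj(n,T(J,segs([((xr[0],y,35),(xr[1],y,35))],.5))).astype(np.float32)
        o.append(cv2.remap(g,uv[:,0].reshape(-1,1),uv[:,1].reshape(-1,1),cv2.INTER_LINEAR).mean())
    return o
ys=np.arange(44,76,1.)
for xr in ((3,8),(5,10),(-1.5,1.5)): print(xr,[int(a) for a in prof(xr,ys)])
def profx(yr,xs):
    o=[]
    for x in xs:
        uv=proj(n,T(J,segs([((x,yr[0],35),(x,yr[1],35))],.5))).astype(np.float32)
        o.append(cv2.remap(g,uv[:,0].reshape(-1,1),uv[:,1].reshape(-1,1),cv2.INTER_LINEAR).mean())
    return o
print("x from -8",[int(a) for a in profx((48,55),np.arange(-8,8.1,1))],[int(a) for a in profx((65,71),np.arange(-8,8.1,1))])
```

```text
axis [[380.0, 310.0], [374.0, 269.0], [370.0, 236.0], [366.0, 199.0], [361.0, 161.0]]
62 [-2.47, -1.67, 2.4]
66 [-6.23, -1.47, 2.24]
70 [-6.07, -2.4, 2.81]
74 [-5.29, -3.27, 3.66]
(3, 8) [65, 64, 64, 64, 64, 64, 64, 65, 66, 67, 66, 63, 59, 55, 50, 47, 46, 48, 53, 59, 64, 66, 68, 68, 68, 67, 67, 67, 67, 66, 67, 67]
(5, 10) [65, 65, 65, 65, 65, 66, 67, 68, 68, 69, 67, 64, 59, 55, 50, 48, 47, 49, 54, 60, 65, 67, 68, 68, 68, 68, 68, 68, 68, 68, 68, 68]
(-1.5, 1.5) [65, 62, 58, 54, 50, 46, 43, 41, 41, 42, 42, 43, 42, 41, 39, 39, 38, 37, 38, 40, 41, 42, 43, 44, 46, 49, 51, 53, 54, 58, 61, 64]
x from -8 [68, 68, 68, 67, 63, 56, 48, 42, 40, 45, 52, 59, 64, 66, 67, 67, 66] [70, 70, 70, 65, 58, 50, 43, 41, 46, 52, 59, 65, 67, 68, 68, 68, 68]
```

Emit:
{"fn": "move_arm", "kwargs": {"series": [[[0,0,0,0.001,0.012,0,0.1],[0,0,0,0,0,0,0.1]]]}}

```text
time_s: 37.83
tcp_pos: [0.5576, -0.2163, 0.112]
ee_rot: [[0.002, -0.995, 0.099], [-0.001, 0.099, 0.995], [-1.0, -0.002, -0.001]]
wrist_force: [-2.0, -1.8, 1.2]
gripper_width: 0.272
```

Advanced 0.7 mm. Releasing the pusher, rising straight up, and moving aside for a check.

Emit:
{"fn": "move_arm", "kwargs": {"series": [[[0,0,0,0,0,0,1],[0,0,0,0,0,0,1],[0,0,0,0,0,0,1],[0,0,0,0,0,0,1],[0,0,0,0,0,0,1],[0,0,0,0,0,0.5,1],[0,0,0,0,-0.2,0.9,1],[0,0,0,-0.5,-0.8,0.2,1],[0,0,0,-0.5,-0.8,0,1],[0,0,0,-0.5,-0.8,0,1],[0,0,0,-0.5,-0.8,0,1],[0,0,0,-0.4,-0.8,0,1],[0,0,0,-0.4,-0.8,0,1]]]}}

```text
time_s: 39.45
tcp_pos: [0.388, -0.5202, 0.2123]
ee_rot: [[0.009, -0.996, 0.09], [-0.003, 0.09, 0.996], [-1.0, -0.009, -0.003]]
wrist_force: [0.5, -0.7, -0.4]
gripper_width: 0.997
```

```bash
python3 look.py 21 .57,-.13,.03 60; python3 prof.py 21; python3 ends.py 19 21 | sed 's/-50/-50/'
python3 - <<'E'
from prof import *
for n in ("scene","top"):
    J=JJ[n]
    for k in ("17","21"):
        g=np.load(f"{n}{k}.npz")["im"].astype(np.float32).mean(2)
        for xr in ((4,10),) if n=="scene" else ((-10,-4),):
            o=[]; ys=np.arange(46,72,1.)
            for y in ys:
                uv=proj(n,T(J,segs([((xr[0],y,35),(xr[1],y,35))],.5))).astype(np.float32)
                o.append(cv2.remap(g,uv[:,0].reshape(-1,1),uv[:,1].reshape(-1,1),cv2.INTER_LINEAR).mean())
            o=np.array(o); w=np.clip(np.median(o)-4-o,0,None); print(n,k,xr,"lateral line y",round(float((w*ys).sum()/w.sum()),2))
im=np.load("scene21.npz")["im"]; cv2.imwrite("pics/full21.png",im[:,:,::-1])
c0=proj("scene",[.57,-.11,.03])[0].astype(int)-np.array([36,27])
a=im[c0[1]+10:c0[1]+40,c0[0]+20:c0[0]+60]
cv2.imwrite("pics/z21.png",cv2.resize(a,None,fx=18,fy=18,interpolation=cv2.INTER_CUBIC)[:,:,::-1])
E
```

```text
39.45 [ 0.388  -0.5202  0.2123] [[0.009, -0.996, 0.09], [-0.003, 0.09, 0.996], [-1.0, -0.009, -0.003]] [-39.1  27.7  -2.4  -0.2 -59.4  34. ] [ 0.50403234 -0.66268388 -0.36119813] 0.9969769929030393
21 (-38, -28) scene far [30.19] top near [-30.98]
21 (-28, -10) scene far [29.9] top near [-30.07]
21 (-10, 10) scene far [30.04] top near [-30.81]
21 (10, 30) scene far [29.9] top near [-30.64]
21 (70, 95) scene far [29.9] top near [-31.2]
21 (95, 110) scene far [29.64] top near [-31.28]
top far B [28.54]
19 scene (-24, -14) trail [-43.59] lead [114.34]
19 scene (-8, 2) trail [-44.28, -34.81] lead [116.58]
19 scene (10, 20) trail [-42.65] lead [117.76]
19 top (-24, -14) trail [-43.0] lead [114.9]
19 top (-8, 2) trail [-44.28, -36.29] lead [116.06]
19 top (10, 20) trail [-42.47] lead [109.26, 111.08, 115.76]
21 scene (-24, -14) trail [-40.29] lead [118.75]
21 scene (-8, 2) trail [-43.45] lead [120.06]
21 scene (10, 20) trail [-39.1] lead [120.58]
21 top (-24, -14) trail [-38.99] lead [120.12]
21 top (-8, 2) trail [-43.88] lead [119.19]
21 top (10, 20) trail [-39.86] lead [114.76, 117.31, 120.8]
scene 17 (4, 10) lateral line y 56.03
scene 21 (4, 10) lateral line y 59.79
top 17 (-10, -4) lateral line y 55.79
top 21 (-10, -4) lateral line y 59.65
```

View pics/z21.png

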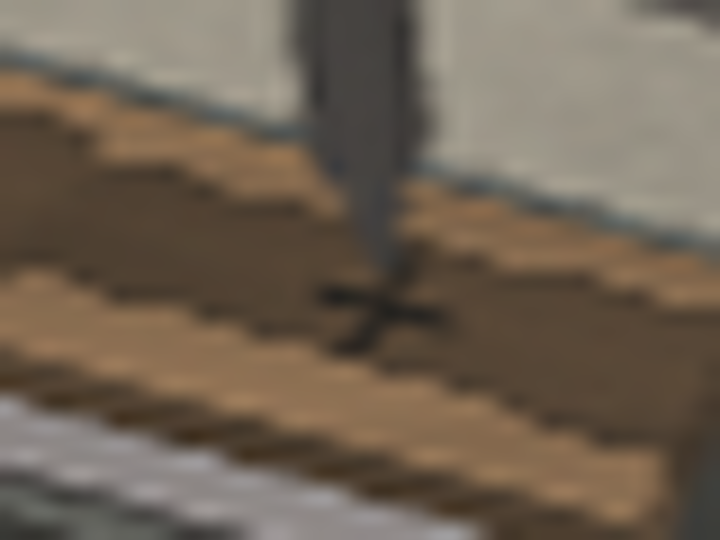

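View pics/top21.png

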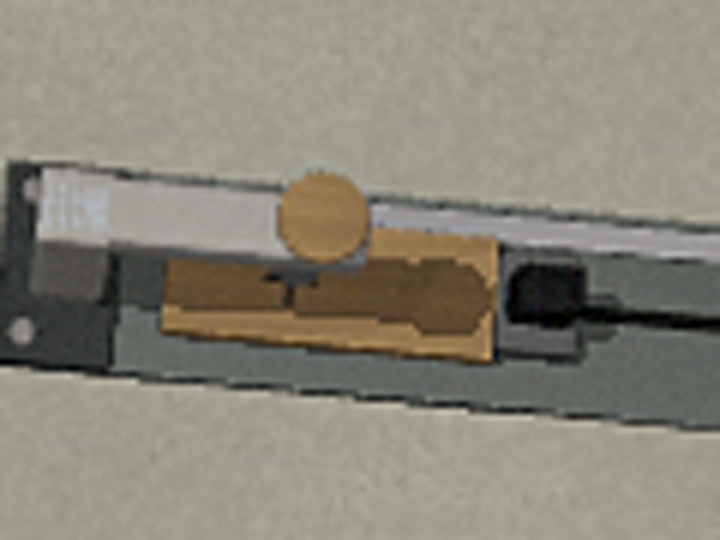

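View pics/scene21.png

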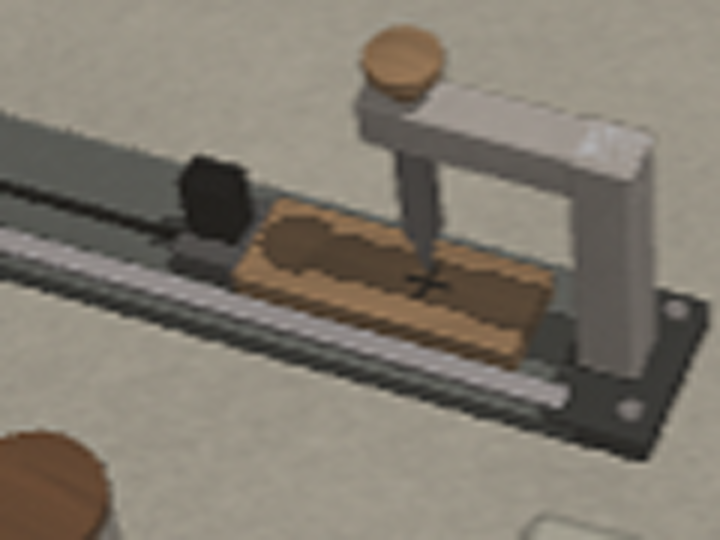

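Cross at y 59.7–59.8 mm (target 60) in both cameras, and the board's far edge at 29.9 (flush). Now checking that the pusher still touches the end face.

Run:
```python
from prof import *
for n in ("scene","top"):
    J=JJ[n]
    for k,c in (("0",-181.5),("17",-43.5),("21",-40)):
        im=np.load(f"{n}{k}.npz")["im"].astype(np.float32)
        for xr in ((-23,-15),(16,23)):
            ys=np.arange(c-46,c+8,1.); o=[]
            for y in ys:
                uv=proj(n,T(J,segs([((xr[0],y,35.5),(xr[1],y,35.5))],.5))).astype(np.float32)
                o.append(cv2.remap(im,uv[:,0].reshape(-1,1),uv[:,1].reshape(-1,1),cv2.INTER_LINEAR).reshape(-1,3).mean(0))
            print(n,k,xr,"from",c-46," ".join(f"{int(a[0])}" for a in o))
im=np.load("scene21.npz")["im"]; c0=proj("scene",T(JJ["scene"],np.array([[0,-42,35]])/1000))[0].astype(int); crop(im,"p21s",tuple(c0),16,22)
im=np.load("top21.npz")["im"]; c0=proj("top",T(JJ["top"],np.array([[0,-42,35]])/1000))[0].astype(int); crop(im,"p21t",tuple(c0),16,22)
```

```text
scene 0 (-23, -15) from -227.5 33 33 33 33 33 33 33 33 33 33 33 33 33 33 32 32 31 31 32 32 32 31 31 31 32 32 32 33 35 39 42 46 49 55 61 67 71 72 73 75 77 79 79 79 78 75 72 71 72 76 80 82 83 84
scene 0 (16, 23) from -227.5 107 92 81 72 66 62 61 65 71 75 77 78 77 77 77 77 77 77 77 77 77 77 78 78 78 78 78 78 78 77 77 77 77 77 78 78 78 78 78 78 78 77 76 74 70 65 61 59 57 56 56 55 56 57
scene 17 (-23, -15) from -89.5 35 35 35 36 36 36 36 36 36 35 35 35 36 36 36 36 36 36 36 36 35 35 35 35 35 35 34 34 34 35 37 40 44 48 52 57 62 67 71 74 76 77 78 81 86 93 102 112 121 129 132 133 132 132
scene 17 (16, 23) from -89.5 48 48 48 47 48 51 56 62 68 74 78 80 80 80 80 80 80 79 79 79 80 80 80 80 80 80 80 80 80 80 80 80 79 79 79 79 80 80 80 80 79 78 77 77 81 89 98 109 119 128 134 137 138 137
scene 21 (-23, -15) from -86 35 35 35 36 36 36 36 36 36 36 36 36 36 36 36 36 36 36 36 36 36 35 35 35 35 34 34 34 34 35 36 38 40 43 47 52 58 63 67 71 75 77 78 78 81 88 96 106 116 124 131 133 132 129
scene 21 (16, 23) from -86 47 47 48 49 51 53 57 61 66 71 75 79 80 80 80 79 79 80 80 80 80 80 80 80 80 80 80 80 80 79 7
[... 542 characters left out ...]
9 89 89 90 90 89 89 89 89 89 89 90 89 89 89 89 89 90 90 91 91 91 91 88 84 79 86 98 111 125 136 146 146 145 144 144
top 17 (16, 23) from -89.5 90 83 76 67 59 51 55 59 63 62 61 60 62 64 65 63 61 60 61 61 62 63 64 64 63 61 61 63 66 67 68 68 71 75 78 81 85 87 88 89 90 88 84 81 83 86 94 116 137 152 151 149 147 146
top 21 (-23, -15) from -86 81 72 64 58 51 46 58 70 81 83 86 88 89 91 91 91 90 90 90 90 89 89 89 89 89 89 89 88 87 87 88 89 89 90 90 90 90 90 90 90 90 91 91 88 75 62 68 103 139 155 152 149 146 141
top 21 (16, 23) from -86 97 98 93 84 77 70 63 56 56 60 64 63 61 59 60 63 65 65 65 64 64 63 63 63 64 65 68 70 70 66 61 59 65 72 77 79 82 85 87 89 89 88 87 79 66 53 74 115 157 164 159 153 152 151
```

View pics/p21t.png

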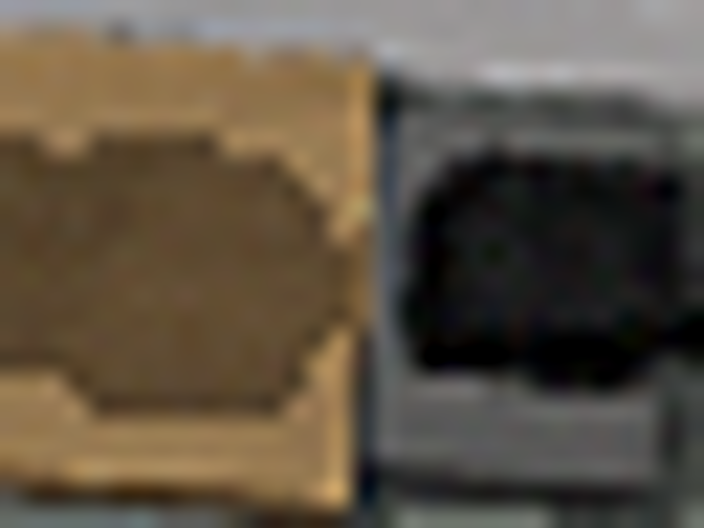

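View pics/p21s.png

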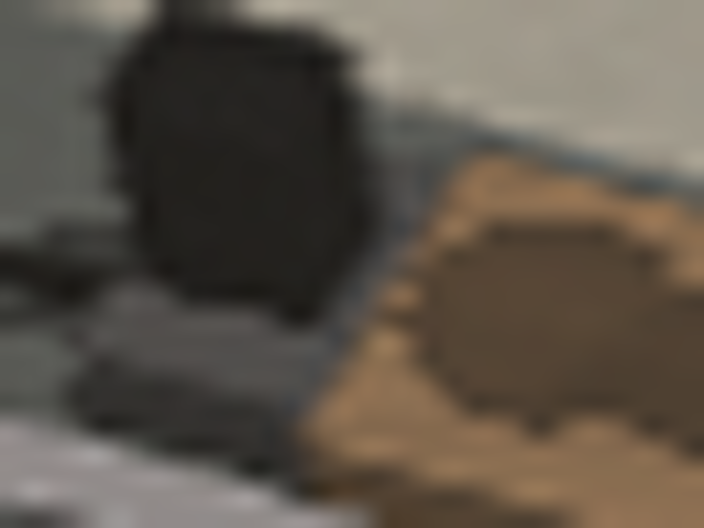

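The cross is within ~0.5–1 mm by every estimate, on the short side. The top view shows a thin dark line between the pusher and the board end that could be a sub-millimetre gap. There's time to spare, so I'll regrip and push another ~0.8 mm to make sure of contact.

Emit:
{"fn": "move_arm", "kwargs": {"series": [[[0.02,0.06,-0.06,0.47,0.83,0,1],[0,0,0,0.47,0.83,0,1],[0,0,0,0.47,0.83,0,1],[0,0,0,0.47,0.83,0,1],[0,0,0,0.47,0.83,0,1],[0,0,0,0.4,0.75,0,1],[0,0,0,0,0,0,1]]]}}

```text
time_s: 40.42
tcp_pos: [0.5541, -0.2172, 0.2108]
ee_rot: [[0.001, -0.994, 0.108], [-0.0, 0.108, 0.994], [-1.0, -0.001, -0.0]]
wrist_force: [-0.2, -0.1, -0.6]
gripper_width: 1.001
```

Emit:
{"fn": "move_arm", "kwargs": {"series": [[[0,0,0.08,0.05,0.01,-0.3,1],[0,0,0,0,0,-0.6,1],[0,0,0,0,0,-0.5,1],[0,0,0,0,0,0,1]]]}}

```text
time_s: 40.92
tcp_pos: [0.5563, -0.216, 0.1258]
ee_rot: [[0.002, -0.995, 0.095], [-0.0, 0.095, 0.995], [-1.0, -0.002, -0.0]]
wrist_force: [0.3, 0.2, 0.9]
gripper_width: 1.001
```

Emit:
{"fn": "move_arm", "kwargs": {"series": [[[0,0,0,0.02,0,-0.2,1],[0,0,0,0,0,-0.03,1],[0,0,0,0,0,0,0.1],[0,0,0,0,0,0,0.1],[0,0,0,0,0,0,0.1],[0,0,0,0,0,0,0.1],[0,0,0,0,0,0,0.1],[0,0,0,0,0,0,0.1],[0,0,0,0,0,0,0.1],[0,0,0,0,0,0,0.1]]]}}

```text
time_s: 42.18
tcp_pos: [0.5574, -0.2168, 0.1156]
ee_rot: [[0.004, -0.995, 0.096], [-0.001, 0.096, 0.995], [-1.0, -0.004, -0.001]]
wrist_force: [-1.1, -0.3, 0.9]
gripper_width: 0.273
```

Emit:
{"fn": "move_arm", "kwargs": {"series": [[[0,0,0,0.001,0.014,0,0.1],[0,0,0,0,0,0,0.1]]]}}

```text
time_s: 42.42
tcp_pos: [0.5574, -0.2165, 0.1156]
ee_rot: [[0.004, -0.995, 0.096], [-0.002, 0.096, 0.995], [-1.0, -0.004, -0.002]]
wrist_force: [-0.5, 0.6, 0.9]
gripper_width: 0.273
```

Emit:
{"fn": "move_arm", "kwargs": {"series": [[[0,0,0,0.001,0.014,0,0.1],[0,0,0,0,0,0,0.1]]]}}

```text
time_s: 42.68
tcp_pos: [0.5574, -0.2159, 0.1156]
ee_rot: [[0.004, -0.995, 0.096], [-0.002, 0.096, 0.995], [-1.0, -0.004, -0.002]]
wrist_force: [-1.2, -0.7, 1.4]
gripper_width: 0.274
```

Total 0.9 mm. Releasing, rising and moving clear again.

Emit:
{"fn": "move_arm", "kwargs": {"series": [[[0,0,0,0,0,0,0.6],[0,0,0,0,0,0,1],[0,0,0,0,0,0,1],[0,0,0,0,0,0,1],[0,0,0,0,0,0,1],[0,0,0,0,0,0,1],[0,0,0,0,0,0.5,1],[0,0,0,0,-0.2,0.9,1],[0,0,0,-0.5,-0.8,0.2,1],[0,0,0,-0.5,-0.8,0,1],[0,0,0,-0.5,-0.8,0,1],[0,0,0,-0.5,-0.8,0,1],[0,0,0,-0.4,-0.8,0,1],[0,0,0,-0.4,-0.8,0,1],[0,0,0,0,0,0,1]]]}}

```text
time_s: 44.55
tcp_pos: [0.3853, -0.5231, 0.2153]
ee_rot: [[0.011, -0.996, 0.092], [-0.005, 0.092, 0.996], [-1.0, -0.011, -0.004]]
wrist_force: [0.5, 0.5, -0.1]
gripper_width: 1.0
```

```bash
python3 look.py 22 .57,-.13,.03 60; python3 prof.py 22; python3 ends.py 21 22
python3 - <<'E'
from prof import *
for n in ("scene","top"):
    J=JJ[n]
    for k in ("21","22"):
        g=np.load(f"{n}{k}.npz")["im"].astype(np.float32).mean(2)
        xr=(4,10) if n=="scene" else (-10,-4)
        o=[]; ys=np.arange(46,72,1.)
        for y in ys:
            uv=proj(n,T(J,segs([((xr[0],y,35),(xr[1],y,35))],.5))).astype(np.float32)
            o.append(cv2.remap(g,uv[:,0].reshape(-1,1),uv[:,1].reshape(-1,1),cv2.INTER_LINEAR).mean())
        o=np.array(o); w=np.clip(np.median(o)-4-o,0,None); print(n,k,"lateral line y",round(float((w*ys).sum()/w.sum()),2))
im=np.load("top22.npz")["im"]; c0=proj("top",T(JJ["top"],np.array([[0,-42,35]])/1000))[0].astype(int); crop(im,"p22t",tuple(c0),16,22)
for n in ("scene","top"):
    im=np.load(f"{n}22.npz")["im"]; cv2.imwrite(f"pics/full22{n}.png",im[:,:,::-1])
for n in ("scene","top"):
    for nm in ("plant_pot","camera","candle_jar"):
        for t in spotter.find_in(n,nm)[:2]: print(n,nm,round(t["conf"],2),np.round(t["centre"]))
E
```

```text
44.55 [ 0.3853 -0.5231  0.2153] [[0.011, -0.996, 0.092], [-0.005, 0.092, 0.996], [-1.0, -0.011, -0.004]] [-39.4  27.5  -2.2  -0.2 -59.6  34.3] [ 0.51672486  0.54772229 -0.13596714] 1.0002296472236414
22 (-38, -28) scene far [30.28] top near [-30.96]
22 (-28, -10) scene far [29.94] top near [-30.09]
22 (-10, 10) scene far [30.06] top near [-30.8]
22 (10, 30) scene far [29.92] top near [-30.64]
22 (70, 95) scene far [29.9] top near [-31.22]
22 (95, 110) scene far [29.66] top near [-31.26]
top far B [28.51]
21 scene (-24, -14) trail [-40.29] lead [118.75]
21 scene (-8, 2) trail [-43.45] lead [120.06]
21 scene (10, 20) trail [-39.1] lead [120.58]
21 top (-24, -14) trail [-38.99] lead [120.12]
21 top (-8, 2) trail [-43.88] lead [119.19]
21 top (10, 20) trail [-39.86] lead [114.76, 117.31, 120.8]
22 scene (-24, -14) trail [-39.77] lead [121.54]
22 scene (-8, 2) trail [-43.86] lead [121.14]
22 scene (10, 20) trail [-38.34] lead [121.72]
22 top (-24, -14) trail [-38.94] lead [120.3]
22 top (-8, 2) trail [-43.79] lead [120.99]
22 top (10, 20) trail [-39.39] lead [108.1, 111.07, 114.92, 118.02, 119.85]
scene 21 lateral line y 59.79
scene 22 lateral line y 60.99
top 21 lateral line y 59.65
top 22 lateral line y 60.89
scene plant_pot 0.91 [421. 236.]
scene plant_pot 0.36 [234. 187.]
scene camera 0.88 [267. 252.]
scene candle_jar 0.96 [172. 242.]
top plant_pot 0.8 [128. 229.]
top camera 0.82 [266. 171.]
top camera 0.39 [337. 239.]
top candle_jar 0.83 [364. 160.]
top candle_jar 0.52 [366. 237.]
```

View pics/full22scene.png

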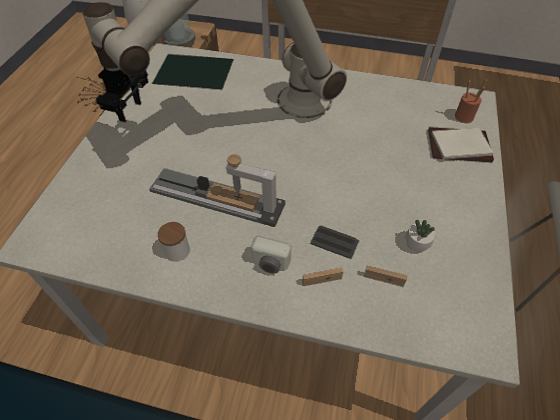

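View pics/p22t.png

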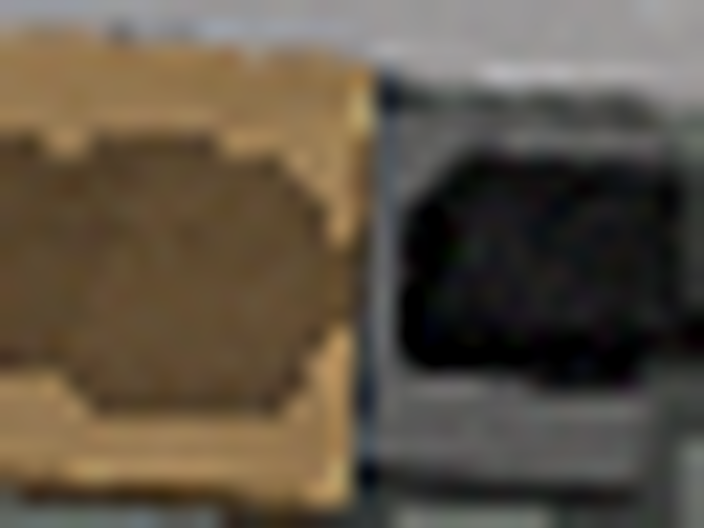

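View pics/scene22.png

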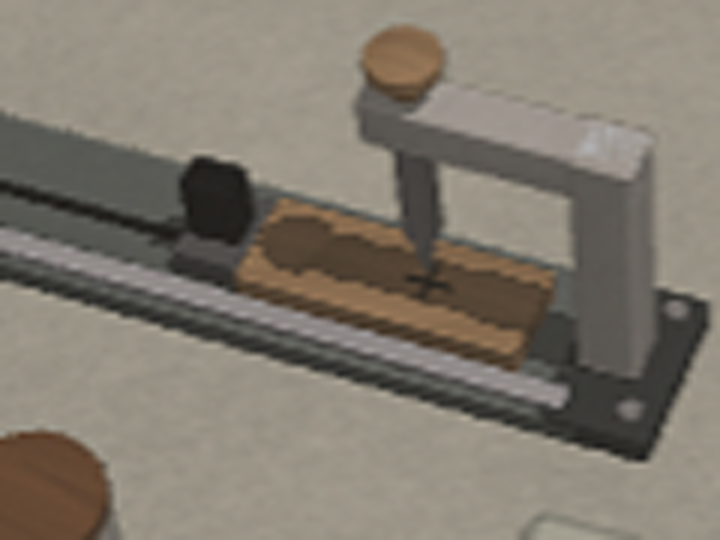

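The board moved along with the last push and the joint line looks the same as before, so the line is just how contact looks. The pot, camera and jar are where they were. Handing in.

```bash
python3 -c "
from station import r
print(r.finish_job())"
```

```text
the job is handed in; nothing more can be done
None
```

The job is done and handed in at about 44.6 s of the 72 s allowed. The drawer front is in the punch jig with the cross under the tip, and the pusher is left against its end.

**What I did**
- I lifted the 160 mm board out of the rack, tilted it and lowered one edge to the desk. It then settled flat with the cross up, and I let go.
- I took it again across its width, laid it on the jig bed against the fence with the cross about 80 mm short of the tip, and let go.
- I slid the pusher along its track until the cross was under the tip, then released it and moved the arm clear.

**What the last checks showed**
- **Along the jig:** the cross line read 61.0 mm in the scene camera and 60.9 mm in the top camera, against a target of 60 mm. The board's ends put it between about 60 and 61.5 mm. The punch itself looks to be about 0.8 mm past nominal in the scene camera, so I put the remaining error at about 1 mm or less.
- **Against the fence:** the board's edge read 29.7–30.3 mm along its length in the scene camera (fence face at 30), so it is flush. The top camera read the same edge at 28.5 mm, about 1.5 mm off; I trusted the scene camera.
- **Bystanders:** the networks found the pot, camera and jar at their starting positions to within a few pixels.

**What went wrong or stayed uncertain**
- My first grasp in the rack caught only the top few millimetres of the board, so I opened and redid it.
- While the pusher was working, the board came about 2 mm off the fence. I nudged it back with a finger before the final push.
- A thin dark line remains between the pusher and the board end in the top view. It looked the same after the last push, which did move the board, so I took it as contact, but I could not measure that directly.

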